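# Wind an indexing table back to its stop past its holding pawl

## Task

Swing the holding pawl up out of the ratchet teeth and over past upright so that it stays up, then turn the wheel backwards (clockwise seen from above) by its crank peg until the crank arm bears firmly but not hard on the rubber-tipped stop screw (held for half a second with about 12 N at the screw, never over 20 N). Leave the wheel there, swing the pawl back down into the teeth and let go; never force the wheel against the pawl, and do not disturb the tray, the dowel and the screwdriver lying around it.

Things in the scene. Friction and masses are not known exactly. Their poses are not given: they have to be found in the camera images.
- index_base: Fixed indexing table on a grey base plate 220 x 330 x 12 mm (x, y, thick). Origin on the wheel's upright axis, level with the work surface; z up, y from the axis to the pawl hinge. The plate reaches 125 mm to -y, 205 mm to +y.
- wheel: Flat ratchet wheel, 170 mm across, face 34 mm high, with 18 upstanding saw teeth along the rim (tops 42 mm high). Origin on its axis at work surface level, z up. Stiff to turn (steady drag about 0.3 N m, 4 N at the crank peg), it stays where left. With the pawl down it turns counter-clockwise only (seen from above). At the start it is 50 to 125 degrees short of the stop, which lies clockwise.
- crank_peg (a point): Grip point, 88 mm high, of the wheel's upright round crank peg: 16 mm thick, from 53 to 106 mm high, 75 mm from the wheel axis, round which it circles; a sleeve that spins freely on its pin. It stands on a flat crank arm, 16 mm wide, 43 to 53 mm high, that runs over the wheel out to 108 mm from the axis.
- crank_end (a point): Point near the outer end of the crank arm, 97 mm from the wheel axis, 48 mm high, in the middle of the face that leads clockwise and meets the stop.
- stop_block: Fixed grey block of the stop, 24 x 24 mm, top 58 mm high. Origin in it on the axis of the stop screw, 48 mm high; x runs along the screw towards the oncoming crank end. The screw's rubber tip, 14 mm across, ends 46 mm from the origin along x, give or take 20 mm: it is set differently each time and not measured. Springy, about 6 N/mm; over 22 N spoils the setting.
- pawl: Steel pawl, about 0.2 kg, 16 mm wide; origin on its level hinge, 55 mm high, 160 mm from the wheel axis. Tilt of its z axis: 0 down (up to 0.1 rad when on a tooth's slope), 1.57 rad upright, 1.95 thrown back on its limit. Left upright or beyond it stays; lower it sinks by its weight. Down, it reaches 90 mm from the hinge towards the wheel axis. Its hinge bracket is 38 mm wide, up to 72 mm high.
- pawl_grip (a point): Grip point on the pawl's round level cross bar, 10 mm thick, a freely spinning sleeve, parallel to the hinge (x of the base), sticking out 8 to 72 mm to +x of the pawl's middle; this point is at 45 mm. It circles the hinge line at 42 mm radius. Pawl down: 55 mm high, 118 mm from the wheel axis in y of the base, free all round down to the base plate.
- pawl_hinge (a point): Point on the pawl's level hinge line abreast of pawl_grip: 45 mm in x and 160 mm in y of the base, 55 mm high. The hinge line runs along x of the base. Lifting swings the grip up, then away from the wheel (+y).
- parts_tray_mid (a point): Middle of a loose small plywood tray, 100 x 80 x 35 mm, point 6 mm above the work surface; leave alone.
- wood_dowel_mid (a point): Middle of a loose wooden dowel, 12 mm thick and 180 mm long, lying; leave alone.
- screwdriver_mid (a point): Loose screwdriver with a black handle, lying, point near its middle; leave alone.

How it is judged:
On the way, in this order (a step that is already met when the one before it is completed fails the run):
1. the pawl is swung up past upright (angle between pawl's own z axis and vertical above 1.45 rad), for 0.2 s.
2. with the pawl still up, the crank arm bears on the stop (contact force between wheel and stop_block above 8 N and angle between pawl's own z axis and vertical above 1.2 rad), for 0.3 s.
At the end, for the whole second after the job is handed in: The pawl is down in the teeth (its z axis within 0.11 rad of vertical) and at rest, and the crank end is still at the stop (less than 11 mm from the middle of the 10 mm long rubber tip, about 3 mm of gap) (angle between pawl's own z axis and vertical below 0.11 rad and distance between crank_end and stop_tip_c0 below 0.011 m and angular speed of pawl below 0.05 rad/s); the robot touches nothing.
It fails at once if the stop is pressed with more than 22 N (contact force between wheel and stop_block above 22 N).
It fails at once if the wheel is forced against the pawl, or the pawl onto the teeth, with more than 30 N (contact force between wheel and pawl above 30 N).
It fails at once if the tray, the dowel or the screwdriver is moved by more than 20 mm (distance of any of parts_tray_mid, wood_dowel_mid, screwdriver_mid from where it was at the start of the episode above 0.02 m).
It also fails if it takes over 72 s, if anything falls off the work surface, if the arm or the gripper's body presses on something with over 40 N, if the wrist force passes 120 N, or if a joint passes its speed limit or range.

## Robot

A 6-joint arm with a two-finger parallel gripper is mounted at the origin on the work surface. World frame = base frame: x ahead of the robot, y to its left, z up, the work surface at z = 0. Lengths are in m, angles in rad, forces in N, time in s.
With the tool pointing down it reaches from about 0.275 to 0.775 m from the base axis. Payload 14.6 kg.
Tool frame: the origin (TCP) lies at the very end of the fingers, on their centre line; the grasp point (between the pads) lies 19 mm behind it; y points along the fingers, x is the direction in which the jaws open and shut, and the axes are right-handed (so a half turn about y gives the same grasp; the last joint's range is limited). The gripper opens to 85 mm and grips with 20 to 120 N. Pads are 22 mm wide; open, the fingers measure 114 mm over their backs; the gripper's body (76 mm by 85 mm) begins 54 mm behind the grasp point. The pads swing forward as they close: fully open they stand 13 mm farther back than shut.
Start: joints at [0.989, 0.263, -0.048, 1.259, 0, 1.415], TCP at [0.217, 0.478, 0.231] pointing down, gripper open.
Joint ranges: [-2.65, 2.65], [-0.89, 1.7], [-1.18, 1.37], [-2.13, 2.11], [-1.35, 1.29], [-3.14, 3.14]. Speed limits (rad/s): [1.89, 1.89, 2.57, 2.79, 3.14, 3.14].

## Interface

Orientations are given as a 3x3 rotation matrix whose columns are the frame's x, y, z axes.
In Python, from workcell import robot gives the robot as it stands.
- The arm moves only by the tool servo_tool, never from a script. Its arguments are lists of equal length, an entry for each row: "xyz": the shift along the tool's x, y, z in cm, a list of three; "angular": the turn, a rotation vector about the tool's x, y, z in rad, a list of three; "gripper": the finger opening in cm, from 0 to 8.54. A call has 1 to 20 rows; each row is the pose to reach, as a shift and turn from the pose commanded when the call began, along the tool's axes at that moment; what a row does not reach only later rows make up. A row lasts 1/10 s, in which the tool goes at most 50 mm and 8.59 degrees, less where a joint would pass 70% of its speed; a pose out of reach is approached as far as the arm can. A call with a gripper value outside its range is refused whole. The fingers move at their own pace and stop on an object; "force" is the grip in N (left out, the last holds). Time passes only in rows, so rows that repeat a pose let the fingers close. It gives the time, the measured TCP pose, the force and the opening at its end, in the units of the state.
- robot.read_state(): the state, without advancing time (a new reading comes with each control period).
- robot.capture(name): name is "scene" or "side" or "wrist"; returns the picture (384x512x3 uint8, red, green, blue); there is no depth.
- robot.camera_params(name): a dict with "intrinsics" (3x3 intrinsics, pixels), "extrinsics" (4x4, takes a point from camera to world coordinates). Camera axes: x right, y down, z forward; pixel columns grow to the right and rows downward; lengths in m; the calibration is good to about 2 mm. The wrist camera is an equidistant fisheye: a pixel r from the principal point sees the ray r / f radians off the axis. A picture is of the moment at which its call begins: read the wrist's pose just before it. camera_params takes no time and is no camera call; for the wrist camera it gives the pose at the moment of the call.
- robot.close_job(): hands the job in, once; it reports no verdict.
The state is a dict: "time_s": time; "joint_positions": joint angles; "qd": joint speeds; "joint_torque": joint torques, N m; "tool_pos": TCP position; "tcp_rot": TCP orientation; "contact_force": force on the tool from outside, world axes, zero at the start; "moment": the same for the moment, N m; "finger_gap": finger opening in m.
Only numpy, scipy, OpenCV 4.12 (cv2) and the standard library are available. Lean on these libraries where they do the work, as an engineer would, in place of code of your own. Each camera call takes 0.05 s, during which the arm holds its last target.

## Working session

There is one attempt and no reset: what is moved stays moved. The work goes in short steps, Python scripts to look and compute and a tool call to move; the robot and the scene stay as the last step left them, time stands still between calls to the robot, and variables do not carry over. Pictures are saved under pics/ and viewed, and the job is handed in when it is done.

Besides the shell and the picture viewer there is one more tool, called as a command line: name --argument value ..., lists and objects as JSON in quotes. servo_tool: Moves the arm, as the interface text tells. Its arguments: {"type":"object","properties":{"xyz":{"type":"array","items":{"type":"array","items":{"type":"number"}}},"angular":{"type":"array","items":{"type":"array","items":{"type":"number"}}},"gripper":{"type":"array","items":{"type":"number"}},"force":{"type":"number"}},"required":["xyz","angular","gripper"]}

```bash
ls; mkdir -p pics; python3 - <<'E'
from workcell import robot
import cv2,numpy as np
np.set_printoptions(precision=4,suppress=True)
s=robot.read_state()
for k,v in s.items(): print(k,np.array(v).tolist() if not hasattr(v,'shape') else v)
for n in ["scene","side","wrist"]:
    p=robot.camera_params(n); print(n,np.array(p["intrinsics"]),np.array(p["extrinsics"]))
    im=robot.capture(n); cv2.imwrite(f"pics/a_{n}.png",im[:,:,::-1])
E
```

```text
pics
time_s 0.0
joint_positions [ 0.9887  0.2635 -0.0489  1.2594 -0.      1.4155]
qd [-0.0002  0.0023 -0.0002 -0.0002 -0.     -0.0022]
joint_torque [  0.0009 -63.7615  38.4569   0.0136  -0.0001   0.0001]
tool_pos [0.2172 0.4777 0.2308]
tcp_rot [[ 0.414  -0.0006 -0.9103]
 [ 0.9103 -0.0009  0.414 ]
 [-0.0011 -1.      0.0001]]
contact_force [-0.3651  0.2331 -0.2908]
moment [-0.005   0.0092  0.0143]
finger_gap 0.08531685838676058
scene [[430.3206   0.     253.3201]
 [  0.     430.3206 184.0587]
 [  0.       0.       1.    ]] [[ 0.3779  0.6248 -0.6833  1.2243]
 [ 0.9257 -0.268   0.2669 -0.2604]
 [-0.0164 -0.7334 -0.6796  0.715 ]
 [ 0.      0.      0.      1.    ]]
side [[364.6763   0.     259.2955]
 [  0.     364.6763 193.6025]
 [  0.       0.       1.    ]] [[ 0.884  -0.2609  0.3879  0.2447]
 [-0.467  -0.5318  0.7064 -0.6158]
 [ 0.022  -0.8057 -0.592   0.6066]
 [ 0.      0.      0.      1.    ]]
wrist [[297.3186   0.     256.5505]
 [  0.     297.3186 191.3144]
 [  0.       0.       1.    ]] [[ 0.4134  0.8673  0.2772  0.147 ]
 [ 0.9105 -0.3939 -0.1256  0.509 ]
 [ 0.0003  0.3043 -0.9526  0.3716]
 [ 0.      0.      0.      1.    ]]
```

View pics/a_scene.png

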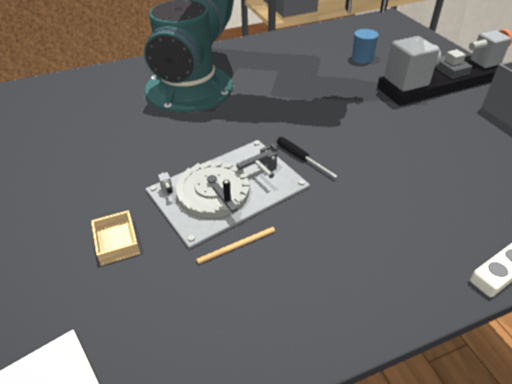

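View pics/a_side.png

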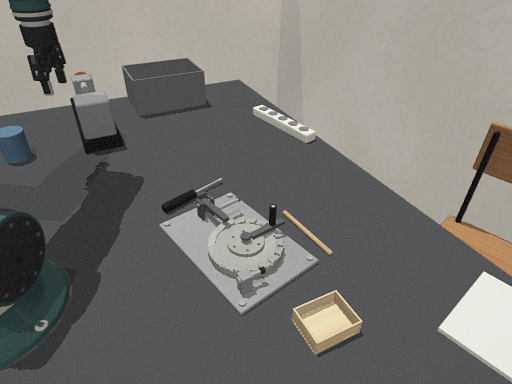

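View pics/a_wrist.png

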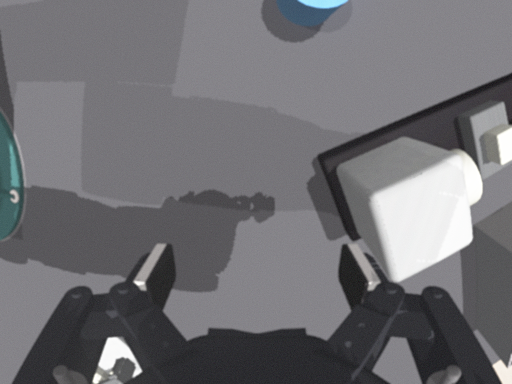

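```bash
python3 - <<'E'
import cv2
a=cv2.imread("pics/a_scene.png")[125:275,80:345]; cv2.imwrite("pics/b_scene.png",cv2.resize(a,None,fx=3,fy=3,interpolation=cv2.INTER_CUBIC))
a=cv2.imread("pics/a_side.png")[165:355,150:370]; cv2.imwrite("pics/b_side.png",cv2.resize(a,None,fx=3,fy=3,interpolation=cv2.INTER_CUBIC))
E
```

```text
(no output)
```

View pics/b_scene.png

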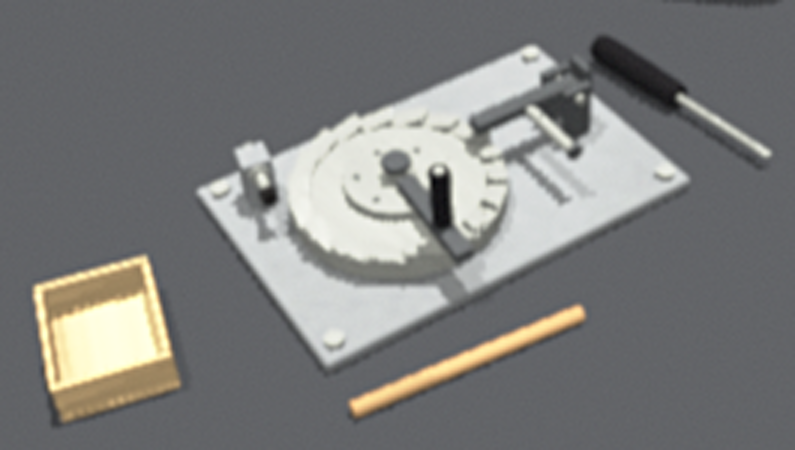

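View pics/b_side.png

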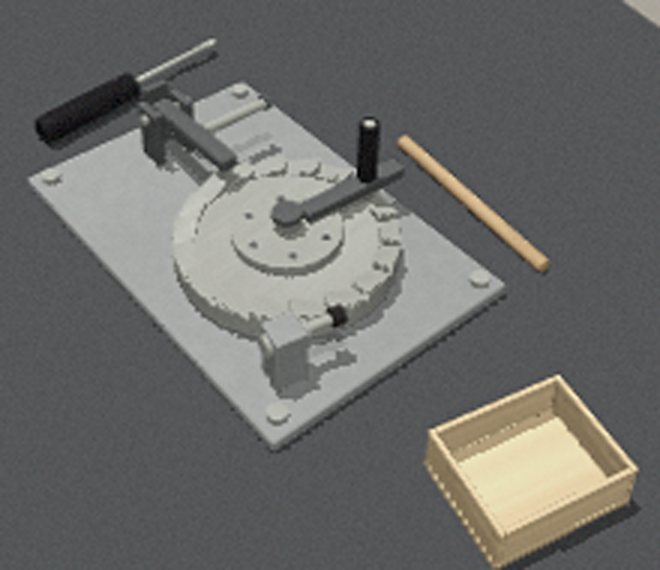

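```bash
cat > h.py <<'E'
import numpy as np,cv2
from scipy.optimize import least_squares
from workcell import robot
np.set_printoptions(precision=4,suppress=True)
def proj(n,P):
    p=robot.camera_params(n);K=np.array(p["intrinsics"]);T=np.linalg.inv(np.array(p["extrinsics"]))
    P=np.atleast_2d(P); c=P@T[:3,:3].T+T[:3,3]
    if n=="wrist":
        r=np.hypot(c[:,0],c[:,1]);th=np.arctan2(r,c[:,2]);s=th/np.maximum(r,1e-9)
        return np.c_[K[0,0]*c[:,0]*s+K[0,2],K[1,1]*c[:,1]*s+K[1,2]]
    return np.c_[K[0,0]*c[:,0]/c[:,2]+K[0,2],K[1,1]*c[:,1]/c[:,2]+K[1,2]]
def Rz(a): return np.array([[np.cos(a),-np.sin(a),0],[np.sin(a),np.cos(a),0],[0,0,1]])
def b2w(p,P): return np.atleast_2d(P)@Rz(p[2]).T+np.array([p[0],p[1],0])
def tri(uv):  # dict name->uv
    def f(X): return np.concatenate([proj(n,X)[0]-u for n,u in uv.items()])
    s=least_squares(f,[0.5,0,0.05]); return s.x,s.fun
E
cat > fit.py <<'E'
from h import *
o=lambda a,x,y:(np.array(a)/3.+np.array([x,y]))-1/3
sc=o([[197,190],[325,366],[690,182],[535,42]],80,125)
sd=o([[275,440],[505,288],[245,83],[28,180]],150,165)
# order: (-x,-y),(+x,-y),(+x,+y),(-x,+y)
C=np.array([[-.11,-.125,.012],[.11,-.125,.012],[.11,.205,.012],[-.11,.205,.012]])
def f(p):
    W=b2w(p,C); return np.r_[(proj("scene",W)-sc).ravel(),(proj("side",W)-sd).ravel()]
best=min((least_squares(f,[.55,0,a]) for a in np.arange(-3,3,.8)),key=lambda s:s.cost)
print(best.x,best.cost);print(best.fun.reshape(-1,2))
np.save("base.npy",best.x)
for nm,a,b in [("pegtop",[438,170],[369,122]),("hub",[397,160],[288,212]),("tip",[269,195],[338,315]),("barend",[575,152],[266,102])]:
    X,r=tri({"scene":o(a,80,125),"side":o(b,150,165)})
    print(nm,X,r,(X-np.r_[best.x[:2],0])@Rz(best.x[2]))
E
python3 fit.py
```

```text
[ 0.5062 -0.0835  0.2104] 7.352479750520486
[[-0.889  -0.8123]
 [-0.5516 -0.4867]
 [ 0.111  -1.2466]
 [-0.4523  0.3452]
 [-0.2909  0.9008]
 [ 1.5049 -1.6015]
 [-0.0198 -1.6267]
 [ 0.0614 -1.5644]]
pegtop [ 0.5796 -0.0705  0.105 ] [ 0.1836 -0.2783  0.2216  0.2741] [ 0.0745 -0.0026  0.105 ]
hub [ 0.506  -0.0817  0.0558] [-0.2035  0.3015 -0.2225 -0.27  ] [0.0002 0.0017 0.0558]
tip [ 0.4956 -0.1801  0.0473] [-0.0739  0.0947 -0.0728 -0.0782] [-0.0305 -0.0923  0.0473]
barend [0.5494 0.048  0.0544] [-0.0845  0.1442 -0.1076 -0.1465] [0.0698 0.1196 0.0544]
```

```bash
cat >> h.py <<'E'
from scipy.spatial.transform import Rotation as Ro
def base():
    return np.load("base.npy")
def toolR(yawx): # tool pointing down, tool x at world yaw
    x=np.array([np.cos(yawx),np.sin(yawx),0]);y=np.array([0,0,-1.]);return np.c_[x,y,np.cross(x,y)]
def rel(P,R=None,ref=None):
    s=robot.read_state() if ref is None else ref
    p0=np.array(s["tool_pos"]);R0=np.array(s["tcp_rot"])
    if R is None:R=R0
    sh=R0.T@(np.asarray(P)-p0)*100; rv=Ro.from_matrix(R0.T@R).as_rotvec()
    return np.round(sh,2),np.round(rv,3)
def st():
    s=robot.read_state();R=np.array(s["tcp_rot"])
    print("t",s["time_s"],"q",np.array(s["joint_positions"]),"tcp",np.array(s["tool_pos"]),"yaw",np.degrees(np.arctan2(R[1,0],R[0,0])),"F",np.array(s["contact_force"]),"M",np.array(s["moment"]),"gap",s["finger_gap"])
E
python3 - <<'E'
from h import *
p=base(); p[:2]+= (Rz(p[2])@[0,.001,0])[:2]; np.save("base.npy",p)
print(p)
P=b2w(p,[.057,.118,.17])[0];print(P)
print(rel(P)); print(rel(P,toolR(p[2]+np.pi/2)),rel(P,toolR(p[2]-np.pi/2)))
E
```

```text
[ 0.5059 -0.0825  0.2104]
[0.5371 0.0448 0.17  ]
(array([-26.17,   6.11, -47.03]), array([0., 0., 0.]))
(array([-26.17,   6.11, -47.03]), array([-0.   , -0.637, -0.001])) (array([-26.17,   6.11, -47.03]), array([ 0.001,  2.504, -0.   ]))
```

servo_tool --xyz '[[-26.2, 0, -47.0], [-26.2, 0, -47.0], [-26.2, 0, -47.0], [-26.2, 0, -47.0], [-26.2, 0, -47.0], [-26.2, 0, -47.0], [-26.2, 0, -47.0], [-26.2, 0, -47.0], [-26.2, 0, -47.0], [-26.2, 0, -47.0], [-26.2, 0, -47.0], [-26.2, 0, -47.0], [-26.2, 0, -47.0], [-26.2, 0, -47.0]]' --angular '[[0, 0, 0], [0, 0, 0], [0, 0, 0], [0, 0, 0], [0, 0, 0], [0, 0, 0], [0, 0, 0], [0, 0, 0], [0, 0, 0], [0, 0, 0], [0, 0, 0], [0, 0, 0], [0, 0, 0], [0, 0, 0]]' --gripper '[4, 4, 4, 4, 4, 4, 4, 4, 4, 4, 4, 4, 4, 4]' --force 30

```text
time_s: 1.55
tool_pos: [0.5361, 0.0455, 0.2313]
tcp_rot: [[0.413, -0.0, -0.911], [0.911, 0.0, 0.413], [0.0, -1.0, 0.0]]
contact_force: [0.0, 0.7, -0.6]
finger_gap: 0.0401
```

```bash
python3 - <<'E'
from h import *
st()
p=base();P=b2w(p,[.057,.118,.17])[0]
print(rel(P,toolR(p[2]+np.pi/2)),rel(P,toolR(p[2]-np.pi/2)))
E
```

```text
t 1.55 q [-0.0669  0.286  -0.0157  1.2696  0.0002  0.3593] tcp [0.5361 0.0455 0.2313] yaw 65.57835668251771 F [ 0.0431  0.6781 -0.6165] M [ 0.0167 -0.0427  0.0024] gap 0.04005822617302058
(array([-0.03,  6.13, -0.11]), array([-0.   , -0.637,  0.   ])) (array([-0.03,  6.13, -0.11]), array([-0.   ,  2.505, -0.001]))
```

servo_tool --xyz '[[0, 3, -0.1], [0, 3, -0.1], [0, 3, -0.1], [0, 3, -0.1], [0, 3, -0.1], [0, 3, -0.1]]' --angular '[[0, -0.637, 0], [0, -0.637, 0], [0, -0.637, 0], [0, -0.637, 0], [0, -0.637, 0], [0, -0.637, 0]]' --gripper '[4, 4, 4, 4, 4, 4]'

```text
time_s: 2.15
tool_pos: [0.537, 0.0456, 0.2016]
tcp_rot: [[-0.211, 0.0, -0.978], [0.978, 0.0, -0.211], [0.0, -1.0, -0.0]]
contact_force: [-0.5, 0.5, 0.8]
finger_gap: 0.0401
```

```bash
python3 - <<'E'
from h import *
st()
K=robot.camera_params("wrist")
p=base()
P={"grip":[.045,.118,.055],"barend":[.072,.118,.055],"hinge":[.045,.16,.055],"peg":[.075,-.0026,.106],"hub":[0,0,.055],"c1":[.11,.205,.012],"c2":[-.11,.205,.012],"tip":[-.03,-.092,.048]}
uv=proj("wrist",b2w(p,list(P.values())))
im=robot.capture("wrist")[:,:,::-1].copy()
cv2.imwrite("pics/c_wrist0.png",cv2.resize(im,None,fx=1.5,fy=1.5))
for k,u in zip(P,uv):
    print(k,u); cv2.drawMarker(im,tuple(int(round(v)) for v in u),(0,0,255),0,8,1)
cv2.imwrite("pics/c_wrist.png",cv2.resize(im,None,fx=1.5,fy=1.5))
E
```

```text
t 2.15 q [-0.0667  0.2974 -0.0804  1.1929  0.0001 -0.2789] tcp [0.537  0.0456 0.2016] yaw 102.16268155488777 F [-0.4507  0.462   0.783 ] M [ 0.0425  0.022  -0.0374] gap 0.04005989915564547
grip [256.7458 165.5924]
barend [256.6748 191.567 ]
hinge [298.8904 165.8599]
peg [125.0536 211.4413]
hub [140.0737 123.4721]
c1 [328.0127 210.6136]
c2 [335.1948  24.2151]
tip [ 69.2086 102.4376]
```

View pics/c_wrist.png

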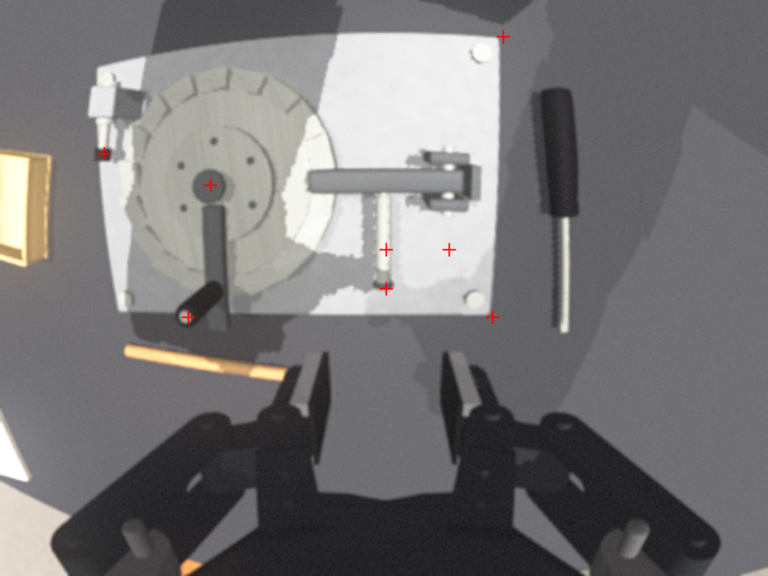

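servo_tool --xyz '[[-0.1, 5, 0], [-0.1, 9, 0], [-0.1, 12, 0], [-0.1, 14, 0], [-0.1, 15.5, 0], [-0.1, 16.6, 0], [-0.1, 16.6, 0], [-0.1, 16.6, 0], [-0.1, 16.6, 0], [-0.1, 16.6, 0], [-0.1, 16.6, 0], [-0.1, 16.6, 0], [-0.1, 16.6, 0], [-0.1, 16.6, 0]]' --angular '[[0, 0, 0], [0, 0, 0], [0, 0, 0], [0, 0, 0], [0, 0, 0], [0, 0, 0], [0, 0, 0], [0, 0, 0], [0, 0, 0], [0, 0, 0], [0, 0, 0], [0, 0, 0], [0, 0, 0], [0, 0, 0]]' --gripper '[4, 4, 4, 4, 4, 4, 4, 0.5, 0.5, 0.5, 0.5, 0.5, 0.5, 0.5]' --force 30

```text
time_s: 3.6
tool_pos: [0.5382, 0.044, 0.036]
tcp_rot: [[-0.209, 0.001, -0.978], [0.978, 0.001, -0.209], [0.001, -1.0, -0.001]]
contact_force: [0.1, 5.4, 2.7]
finger_gap: 0.0085
```

```bash
python3 - <<'E'
from h import *
st()
im=robot.capture("wrist")[:,:,::-1].copy()
cv2.imwrite("pics/d_wrist.png",cv2.resize(im,None,fx=1.5,fy=1.5))
E
```

```text
t 3.6 q [-0.07    0.423  -0.374   0.7726  0.0013 -0.2805] tcp [0.5382 0.044  0.036 ] yaw 102.05796559060107 F [0.1128 5.429  2.6539] M [1.0037 0.0915 0.0216] gap 0.008485883712116202
```

View pics/d_wrist.png

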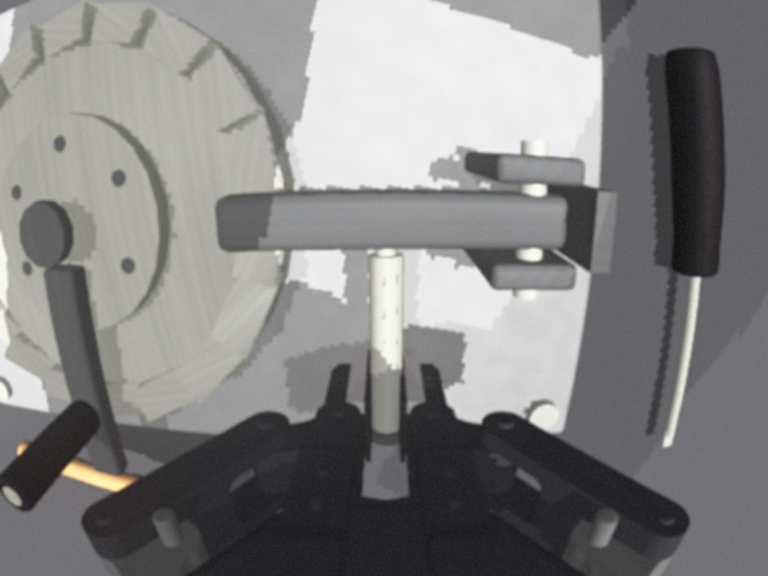

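servo_tool --xyz '[[0.02, -0.42, 0], [0.08, -0.83, 0], [0.19, -1.24, 0], [0.33, -1.64, 0], [0.51, -2.01, 0], [0.73, -2.37, 0], [0.99, -2.71, 0], [1.27, -3.01, 0], [1.59, -3.29, 0], [1.93, -3.53, 0]]' --angular '[[0, 0, 0], [0, 0, 0], [0, 0, 0], [0, 0, 0], [0, 0, 0], [0, 0, 0], [0, 0, 0], [0, 0, 0], [0, 0, 0], [0, 0, 0]]' --gripper '[0.5, 0.5, 0.5, 0.5, 0.5, 0.5, 0.5, 0.5, 0.5, 0.5]'

```text
time_s: 4.65
tool_pos: [0.5341, 0.0626, 0.0709]
tcp_rot: [[-0.209, 0.001, -0.978], [0.978, 0.0, -0.209], [0.0, -1.0, -0.001]]
contact_force: [3.6, 3.4, -7.2]
finger_gap: 0.0088
```

```bash
python3 - <<'E'
from h import *
st()
E
```

```text
t 4.65 q [-0.0349  0.3845 -0.3268  0.8589  0.0002 -0.2452] tcp [0.5341 0.0626 0.0709] yaw 102.04633259998545 F [ 3.5627  3.3803 -7.2417] M [ 0.6199 -0.7354  0.0088] gap 0.00875715915806444
```

Forces are low. I'll go on to 1.85 rad, relative to the current point.

servo_tool --xyz '[[0.36, -0.21, 0], [0.75, -0.38, 0], [1.15, -0.52, 0], [1.56, -0.61, 0], [1.97, -0.66, 0], [2.39, -0.67, 0], [2.81, -0.64, 0], [3.22, -0.56, 0], [3.43, -0.51, 0], [3.43, -0.51, 0], [3.43, -0.51, 0]]' --angular '[[0, 0, 0], [0, 0, 0], [0, 0, 0], [0, 0, 0], [0, 0, 0], [0, 0, 0], [0, 0, 0], [0, 0, 0], [0, 0, 0], [0, 0, 0], [0, 0, 0]]' --gripper '[0.5, 0.5, 0.5, 0.5, 0.5, 0.5, 0.5, 0.5, 0.5, 0.5, 0.5]'

```text
time_s: 5.75
tool_pos: [0.5268, 0.0963, 0.0758]
tcp_rot: [[-0.209, 0.0, -0.978], [0.978, 0.001, -0.209], [0.0, -1.0, -0.001]]
contact_force: [4.6, 2.4, -0.4]
finger_gap: 0.0088
```

```bash
python3 - <<'E'
from h import *
st()
for n in ["scene","side","wrist"]:
    im=robot.capture(n)[:,:,::-1]
    if n=="scene": im=im[100:280,80:345]
    if n=="side": im=im[125:355,120:370]
    cv2.imwrite(f"pics/e_{n}.png",cv2.resize(im,None,fx=2 if n!="wrist" else 1.2,fy=2 if n!="wrist" else 1.2,interpolation=cv2.INTER_CUBIC))
E
```

```text
t 5.75 q [ 0.0283  0.3767 -0.3243  0.8693  0.0006 -0.1822] tcp [0.5268 0.0963 0.0758] yaw 102.05698856722579 F [ 4.6333  2.3508 -0.4058] M [ 0.4936 -0.9171  0.0063] gap 0.008799380254864611
```

View pics/e_side.png

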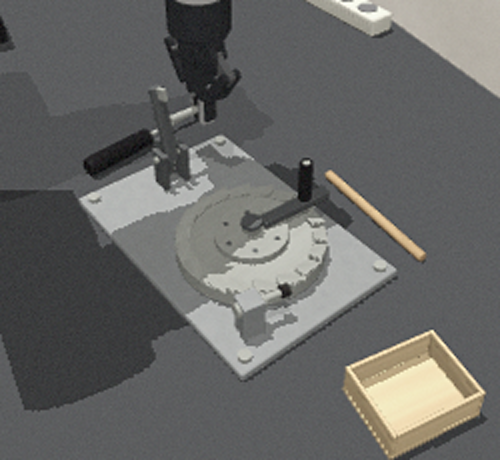

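View pics/e_wrist.png

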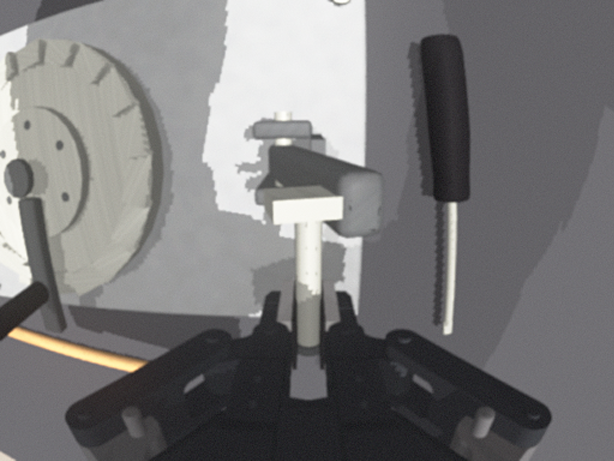

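View pics/e_scene.png

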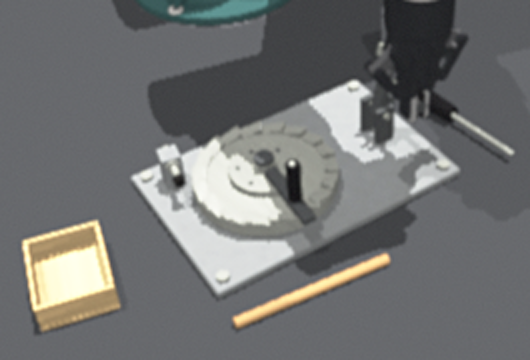

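servo_tool --xyz '[[0, 0, 0], [0, 0, 0], [0, 0, 0], [0, 0, 0], [0, -3, 0], [0, -7, 0], [0, -10, 0], [0, -10, 0]]' --angular '[[0, 0, 0], [0, 0, 0], [0, 0, 0], [0, 0, 0], [0, 0, 0], [0, 0, 0], [0, 0, 0], [0, 0, 0]]' --gripper '[4, 4, 4, 4, 4, 4, 4, 4]'

```text
time_s: 6.7
tool_pos: [0.5283, 0.0959, 0.1793]
tcp_rot: [[-0.209, 0.006, -0.978], [0.978, 0.0, -0.209], [-0.001, -1.0, -0.006]]
contact_force: [-0.3, 0.3, -0.7]
finger_gap: 0.04
```

```bash
python3 - <<'E'
from h import *
st()
p=base()
P=b2w(p,[.075*np.cos(np.radians(-2)),.075*np.sin(np.radians(-2)),.175])[0];print(P,rel(P))
for n in ["scene","side","wrist"]:
    im=robot.capture(n)[:,:,::-1]
    cv2.imwrite(f"pics/f0_{n}.png",im)
    if n=="scene": im=im[100:280,80:345]
    if n=="side": im=im[125:355,120:370]
    cv2.imwrite(f"pics/f_{n}.png",cv2.resize(im,None,fx=2 if n!="wrist" else 1.2,fy=2 if n!="wrist" else 1.2,interpolation=cv2.INTER_CUBIC))
E
```

```text
t 6.7 q [ 0.0278  0.3004 -0.1378  1.127  -0.     -0.1824] tcp [0.5283 0.0959 0.1793] yaw 102.04380120199406 F [-0.3028  0.2666 -0.661 ] M [-0.0816 -0.0442  0.0334] gap 0.04003904489060688
[ 0.5798 -0.0694  0.175 ] (array([-17.24,   0.46,  -1.59]), array([0., 0., 0.]))
```

View pics/f_wrist.png

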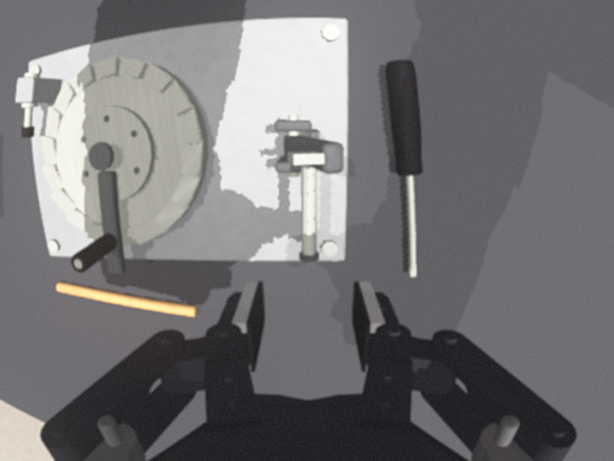

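View pics/f_side.png

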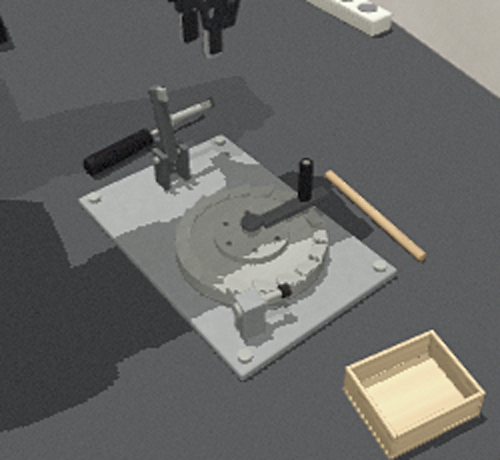

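servo_tool --xyz '[[-5, -0.5, -1.6], [-10, -0.5, -1.6], [-14, -0.5, -1.6], [-17.2, -0.5, -1.6], [-17.2, -0.5, -1.6], [-17.2, -0.5, -1.6], [-17.2, -0.5, -1.6]]' --angular '[[0, 0, 0], [0, 0, 0], [0, 0, 0], [0, 0, 0], [0, 0, 0], [0, 0, 0], [0, 0, 0]]' --gripper '[4, 4, 4, 4, 4, 4, 4]'

```text
time_s: 7.55
tool_pos: [0.5777, -0.0681, 0.18]
tcp_rot: [[-0.209, -0.001, -0.978], [0.978, 0.001, -0.209], [0.001, -1.0, 0.001]]
contact_force: [-0.1, -0.4, -1.5]
finger_gap: 0.0398
```

```bash
python3 - <<'E'
from h import *
st()
p=base()
a=np.radians(-2.7)
P={"peg":[.075*np.cos(a),.075*np.sin(a),.106],"hub":[0,0,.055],"tip":[-.03,-.093,.048],"arm":[.108*np.cos(a),.108*np.sin(a),.053],"end":list((Rz(a)@[.097,-.008,.048]))}
uv=proj("wrist",b2w(p,list(P.values())))
im=robot.capture("wrist")[:,:,::-1].copy()
for k,u in zip(P,uv):
    print(k,u); cv2.drawMarker(im,tuple(int(round(v)) for v in u),(0,0,255),0,8,1)
cv2.imwrite("pics/g_wrist.png",cv2.resize(im,None,fx=1.5,fy=1.5))
E
```

```text
t 7.55 q [-0.2576  0.38   -0.0133  1.179   0.0002 -0.4684] tcp [ 0.5777 -0.0681  0.18  ] yaw 102.07922839424285 F [-0.0687 -0.4034 -1.5127] M [ 0.      0.0275 -0.0218] gap 0.03976856765513027
peg [254.3298 204.3969]
hub [258.6087 104.1704]
tip [158.4387  75.5656]
arm [253.0766 217.3202]
end [245.4499 204.6155]
```

View pics/g_wrist.png

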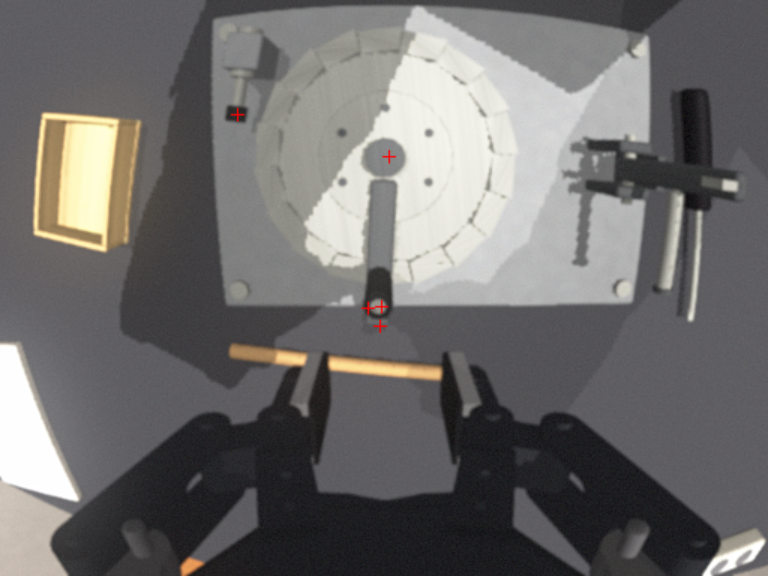

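servo_tool --xyz '[[-0.35, 4, -0.17], [-0.35, 8, -0.17], [-0.35, 10, -0.17], [-0.35, 11.1, -0.17], [-0.35, 11.1, -0.17], [-0.35, 11.1, -0.17], [-0.35, 11.1, -0.17], [-0.35, 11.1, -0.17], [-0.35, 11.1, -0.17], [-0.35, 11.1, -0.17], [-0.35, 11.1, -0.17]]' --angular '[[0, 0, 0], [0, 0, 0], [0, 0, 0], [0, 0, 0], [0, 0, 0], [0, 0, 0], [0, 0, 0], [0, 0, 0], [0, 0, 0], [0, 0, 0], [0, 0, 0]]' --gripper '[4, 4, 4, 4, 4, 1.0, 1.0, 1.0, 1.0, 1.0, 1.0]' --force 40

```text
time_s: 8.7
tool_pos: [0.5814, -0.0721, 0.0711]
tcp_rot: [[-0.209, 0.002, -0.978], [0.978, -0.0, -0.209], [-0.001, -1.0, -0.002]]
contact_force: [-0.2, 3.0, 7.8]
finger_gap: 0.0151
```

```bash
cat > pk.py <<'E'
from h import *
st()
s=robot.read_state();p=base();b=(np.array(s["tool_pos"])-np.r_[p[:2],0])@Rz(p[2]);a=np.arctan2(b[1],b[0])
print("base",b,"r",np.hypot(b[0],b[1]),"ang",np.degrees(a),"Fbase",np.array(s["contact_force"])@Rz(p[2]), "F r,t",np.array(s["contact_force"])@Rz(p[2])@Rz(a))
E
python3 pk.py
```

```text
t 8.7 q [-0.2627  0.4552 -0.2029  0.9103  0.0004 -0.4729] tcp [ 0.5814 -0.0721  0.0711] yaw 102.04669058676102 F [-0.2435  2.9506  7.8307] M [ 0.3603  0.1857 -0.0077] gap 0.015058078988368006
base [ 0.0759 -0.0056  0.0711] r 0.07612352445658699 ang -4.226485183605176 Fbase [0.3779 2.9364 7.8307] F r,t [0.1605 2.9563 7.8307]
```

```bash
python3 - <<'E'
from h import *
a0=np.radians(-4.2)
r0=np.array([.0752*np.cos(a0),.0752*np.sin(a0),0])
X=[];A=[]
for d in [2]+list(range(6,75,4))+[76]:
    d=np.radians(d);D=Rz(-d)@r0-r0
    X.append([round(D[1]*100,2),0,round(-D[0]*100,2)]);A.append([0,round(d,3),0])
print(X);print(A);print(len(X))
E
```

```text
[[np.float64(-0.26), 0, np.float64(0.02)], [np.float64(-0.78), 0, np.float64(0.1)], [np.float64(-1.29), 0, np.float64(0.21)], [np.float64(-1.8), 0, np.float64(0.36)], [np.float64(-2.29), 0, np.float64(0.54)], [np.float64(-2.77), 0, np.float64(0.75)], [np.float64(-3.23), 0, np.float64(1.0)], [np.float64(-3.68), 0, np.float64(1.28)], [np.float64(-4.1), 0, np.float64(1.59)], [np.float64(-4.5), 0, np.float64(1.93)], [np.float64(-4.88), 0, np.float64(2.29)], [np.float64(-5.23), 0, np.float64(2.69)], [np.float64(-5.55), 0, np.float64(3.1)], [np.float64(-5.84), 0, np.float64(3.54)], [np.float64(-6.1), 0, np.float64(3.99)], [np.float64(-6.33), 0, np.float64(4.47)], [np.float64(-6.52), 0, np.float64(4.95)], [np.float64(-6.69), 0, np.float64(5.45)], [np.float64(-6.81), 0, np.float64(5.96)], [np.float64(-6.86), 0, np.float64(6.22)]]
[[0, np.float64(0.035), 0], [0, np.float64(0.105), 0], [0, np.float64(0.175), 0], [0, np.float64(0.244), 0], [0, np.float64(0.314), 0], [0, np.float64(0.384), 0], [0, np.float64(0.454), 0], [0, np.float64(0.524), 0], [0, np.float64(0.593), 0], [0, np.float64(0.663), 0], [0, np.float64(0.733), 0], [0, np.float64(0.803), 0], [0, np.float64(0.873), 0], [0, np.float64(0.942), 0], [0, np.float64(1.012), 0], [0, np.float64(1.082), 0], [0, np.float64(1.152), 0], [0, np.float64(1.222), 0], [0, np.float64(1.292), 0], [0, np.float64(1.326), 0]]
20
```

servo_tool --xyz '[[-0.26, 0, 0.02], [-0.78, 0, 0.1], [-1.29, 0, 0.21], [-1.8, 0, 0.36], [-2.29, 0, 0.54], [-2.77, 0, 0.75]]' --angular '[[0, 0.035, 0], [0, 0.105, 0], [0, 0.175, 0], [0, 0.244, 0], [0, 0.314, 0], [0, 0.384, 0]]' --gripper '[1.0, 1.0, 1.0, 1.0, 1.0, 1.0]'

```text
time_s: 9.3
tool_pos: [0.5802, -0.1008, 0.0711]
tcp_rot: [[0.175, 0.003, -0.984], [0.984, 0.0, 0.175], [0.001, -1.0, -0.003]]
contact_force: [2.3, 4.6, 6.5]
finger_gap: 0.0152
```

```bash
python3 pk.py
```

```text
t 9.3 q [-0.3108  0.4594 -0.1953  0.9131  0.0011 -0.1345] tcp [ 0.5802 -0.1008  0.0711] yaw 79.89786185625805 F [2.292  4.5749 6.4836] M [ 0.7392 -0.2827 -0.0028] gap 0.015212264106782709
base [ 0.0688 -0.0334  0.0711] r 0.0764807969358723 ang -25.876423416613612 Fbase [3.1968 3.9955 6.4836] F r,t [1.1325 4.9901 6.4836]
```

```bash
cat > arc.py <<'E'
from h import *
import sys,json
# args: list of deltas deg (cw), radius
ds=json.loads(sys.argv[1]); r=float(sys.argv[2])
s=robot.read_state();p=base();R0=np.array(s["tcp_rot"])
b=(np.array(s["tool_pos"])-np.r_[p[:2],0])@Rz(p[2]);a=np.arctan2(b[1],b[0])
r0=Rz(p[2])@[r*np.cos(a),r*np.sin(a),0]
X=[];A=[]
for d in ds:
    d=np.radians(d);D=R0.T@(Rz(-d)@r0-r0)
    X.append([round(float(D[0])*100,2),0,round(float(D[2])*100,2)]);A.append([0,round(float(d),3),0])
print(X);print(A);print(len(X))
E
python3 arc.py "[2,6,10,14,18,22,26,30,34,38,42,46,50,54,55,55]" 0.0755
```

```text
[[-0.26, 0, 0.02], [-0.78, 0, 0.09], [-1.3, 0, 0.2], [-1.81, 0, 0.34], [-2.3, 0, 0.52], [-2.79, 0, 0.73], [-3.25, 0, 0.98], [-3.7, 0, 1.25], [-4.13, 0, 1.56], [-4.53, 0, 1.9], [-4.92, 0, 2.26], [-5.27, 0, 2.65], [-5.6, 0, 3.07], [-5.89, 0, 3.5], [-5.96, 0, 3.61], [-5.96, 0, 3.61]]
[[0, 0.035, 0], [0, 0.105, 0], [0, 0.175, 0], [0, 0.244, 0], [0, 0.314, 0], [0, 0.384, 0], [0, 0.454, 0], [0, 0.524, 0], [0, 0.593, 0], [0, 0.663, 0], [0, 0.733, 0], [0, 0.803, 0], [0, 0.873, 0], [0, 0.942, 0], [0, 0.96, 0], [0, 0.96, 0]]
16
```

servo_tool --xyz '[[-0.26, 0, 0.02], [-0.78, 0, 0.09], [-1.3, 0, 0.2], [-1.81, 0, 0.34], [-2.3, 0, 0.52], [-2.79, 0, 0.73], [-3.25, 0, 0.98], [-3.7, 0, 1.25], [-4.13, 0, 1.56], [-4.53, 0, 1.9], [-4.92, 0, 2.26], [-5.27, 0, 2.65], [-5.6, 0, 3.07], [-5.89, 0, 3.5], [-5.96, 0, 3.61], [-5.96, 0, 3.61]]' --angular '[[0, 0.035, 0], [0, 0.105, 0], [0, 0.175, 0], [0, 0.244, 0], [0, 0.314, 0], [0, 0.384, 0], [0, 0.454, 0], [0, 0.524, 0], [0, 0.593, 0], [0, 0.663, 0], [0, 0.733, 0], [0, 0.803, 0], [0, 0.873, 0], [0, 0.942, 0], [0, 0.96, 0], [0, 0.96, 0]]' --gripper '[1.0, 1.0, 1.0, 1.0, 1.0, 1.0, 1.0, 1.0, 1.0, 1.0, 1.0, 1.0, 1.0, 1.0, 1.0, 1.0]'

```text
time_s: 10.9
tool_pos: [0.5345, -0.1542, 0.071]
tcp_rot: [[0.906, 0.003, -0.423], [0.423, -0.002, 0.906], [0.002, -1.0, -0.003]]
contact_force: [3.4, -3.3, 8.0]
finger_gap: 0.0155
```

```bash
python3 pk.py;python3 arc.py "[2,5,8,10,10]" 0.0755; python3 - <<'E'
from h import *
for n in ["scene","side","wrist"]:
    im=robot.capture(n)[:,:,::-1]
    cv2.imwrite(f"pics/i0_{n}.png",im)
    if n=="scene": im=im[100:280,80:345]
    if n=="side": im=im[125:355,120:370]
    cv2.imwrite(f"pics/i_{n}.png",cv2.resize(im,None,fx=2.5 if n!="wrist" else 1.5,fy=2.5 if n!="wrist" else 1.5,interpolation=cv2.INTER_CUBIC))
E
```

```text
t 10.9 q [-0.4271  0.4101 -0.2825  0.8745 -0.0005  0.707 ] tcp [ 0.5345 -0.1542  0.071 ] yaw 25.024838251490145 F [ 3.4031 -3.3103  7.9654] M [-0.7357 -0.4363  0.003 ] gap 0.015500275855599932
base [ 0.0129 -0.076   0.071 ] r 0.07713181978169605 ang -80.36431290892082 Fbase [ 2.6369 -3.9479  7.9654] F r,t [4.3335 1.9388 7.9654]
[[-0.26, 0, 0.02], [-0.66, 0, 0.07], [-1.04, 0, 0.13], [-1.3, 0, 0.19], [-1.3, 0, 0.19]]
[[0, 0.035, 0], [0, 0.087, 0], [0, 0.14, 0], [0, 0.175, 0], [0, 0.175, 0]]
5
```

View pics/i_wrist.png

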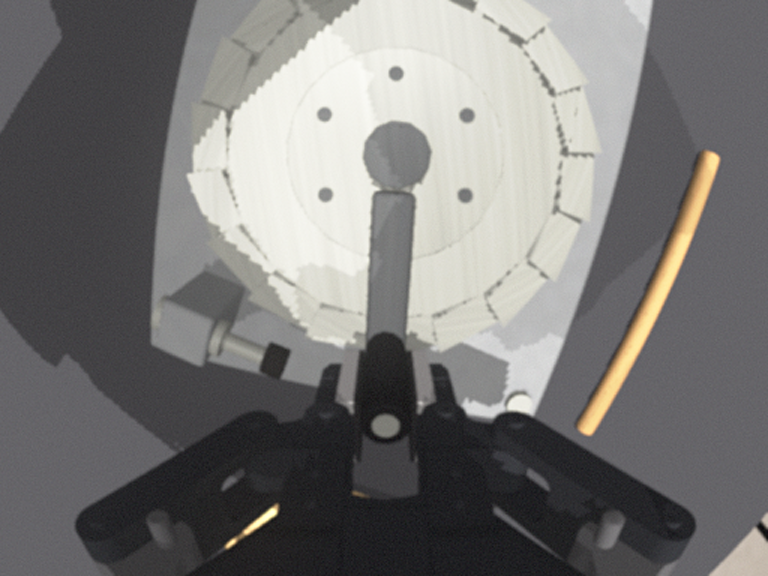

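View pics/i_side.png

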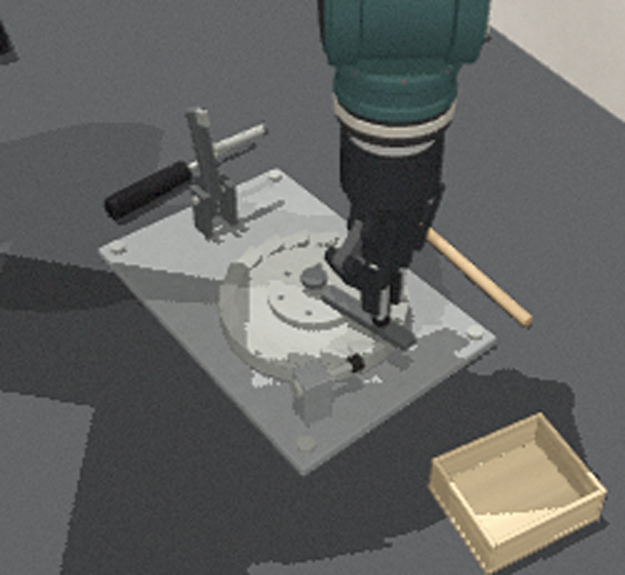

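servo_tool --xyz '[[-0.26, 0, 0.01], [-0.66, 0, 0.06], [-1.04, 0, 0.12], [-1.3, 0, 0.17], [-1.3, 0, 0.17]]' --angular '[[0, 0.035, 0], [0, 0.087, 0], [0, 0.14, 0], [0, 0.175, 0], [0, 0.175, 0]]' --gripper '[1.0, 1.0, 1.0, 1.0, 1.0]'

```text
time_s: 11.55
tool_pos: [0.5219, -0.1581, 0.071]
tcp_rot: [[0.966, 0.003, -0.258], [0.258, -0.002, 0.966], [0.002, -1.0, -0.003]]
contact_force: [1.3, -3.4, 8.2]
finger_gap: 0.015
```

```bash
python3 - <<'E'
from h import *
p=base(); p[:2]+= (Rz(p[2])@[0,-.0015,0])[:2]; np.save("base.npy",p)
E
python3 pk.py;python3 arc.py "[1,2,3,4,5,6,7,8]" 0.075; python3 - <<'E'
from h import *
im=robot.capture("wrist")[:,:,::-1]
cv2.imwrite(f"pics/j_wrist.png",cv2.resize(im,None,fx=1.5,fy=1.5,interpolation=cv2.INTER_CUBIC))
E
```

```text
t 11.55 q [-0.4433  0.3938 -0.3105  0.8629 -0.0005  0.8661] tcp [ 0.5219 -0.1581  0.071 ] yaw 14.978810508939315 F [ 1.2626 -3.3629  8.1795] M [-0.6423 -0.2733  0.0154] gap 0.014995829068741365
base [-0.0002 -0.0757  0.071 ] r 0.07574260364557785 ang -90.15521923692403 Fbase [ 0.5326 -3.5524  8.1795] F r,t [3.5509 0.5422 8.1795]
[[-0.13, 0, 0.01], [-0.26, 0, 0.02], [-0.39, 0, 0.03], [-0.52, 0, 0.05], [-0.65, 0, 0.06], [-0.78, 0, 0.08], [-0.91, 0, 0.1], [-1.04, 0, 0.13]]
[[0, 0.017, 0], [0, 0.035, 0], [0, 0.052, 0], [0, 0.07, 0], [0, 0.087, 0], [0, 0.105, 0], [0, 0.122, 0], [0, 0.14, 0]]
8
```

View pics/j_wrist.png

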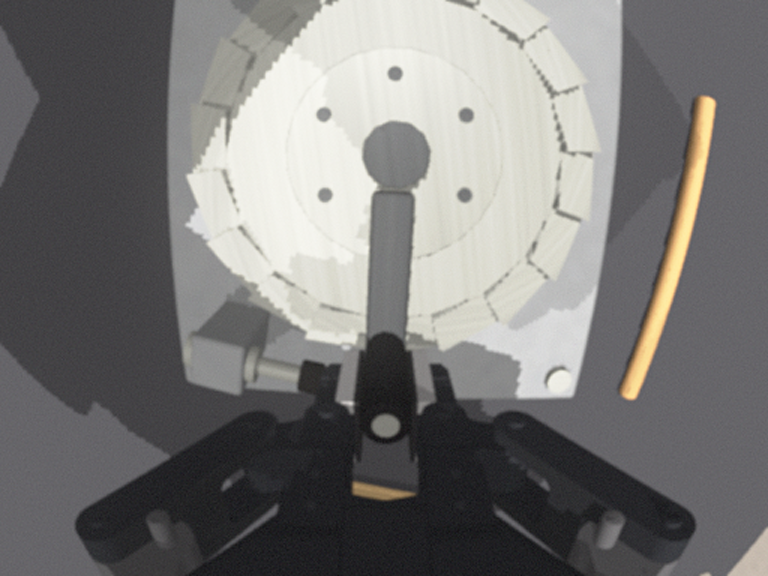

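servo_tool --xyz '[[-0.13, 0, 0.01], [-0.26, 0, 0.02], [-0.39, 0, 0.03], [-0.52, 0, 0.05], [-0.65, 0, 0.06], [-0.78, 0, 0.08], [-0.91, 0, 0.1]]' --angular '[[0, 0.017, 0], [0, 0.035, 0], [0, 0.052, 0], [0, 0.07, 0], [0, 0.087, 0], [0, 0.105, 0], [0, 0.122, 0]]' --gripper '[1.0, 1.0, 1.0, 1.0, 1.0, 1.0, 1.0]'

```text
time_s: 12.3
tool_pos: [0.5132, -0.1594, 0.0711]
tcp_rot: [[0.99, 0.003, -0.14], [0.14, -0.002, 0.99], [0.003, -1.0, -0.002]]
contact_force: [5.3, -2.0, 6.4]
finger_gap: 0.0147
```

```bash
python3 pk.py;python3 arc.py "[0.5,1,1.5,2]" 0.075; python3 - <<'E'
from h import *
im=robot.capture("wrist")[:,:,::-1]
cv2.imwrite(f"pics/k_wrist.png",cv2.resize(im,None,fx=1.5,fy=1.5,interpolation=cv2.INTER_CUBIC))
im=robot.capture("side")[:,:,::-1][200:320,190:310]
cv2.imwrite(f"pics/k_side.png",cv2.resize(im,None,fx=4,fy=4,interpolation=cv2.INTER_CUBIC))
E
```

```text
t 12.3 q [-0.4527  0.3818 -0.3309  0.8541 -0.0002  0.9779] tcp [ 0.5132 -0.1594  0.0711] yaw 8.031919985504528 F [ 5.2938 -1.9554  6.4318] M [-0.5415 -0.6497  0.0094] gap 0.014684823786993425
base [-0.009  -0.0753  0.0711] r 0.07578945204182082 ang -96.7937433933283 Fbase [ 4.7688 -3.0176  6.4318] F r,t [2.4323 5.0923 6.4318]
[[-0.07, 0, 0.0], [-0.13, 0, 0.01], [-0.2, 0, 0.01], [-0.26, 0, 0.02]]
[[0, 0.009, 0], [0, 0.017, 0], [0, 0.026, 0], [0, 0.035, 0]]
4
```

View pics/k_wrist.png

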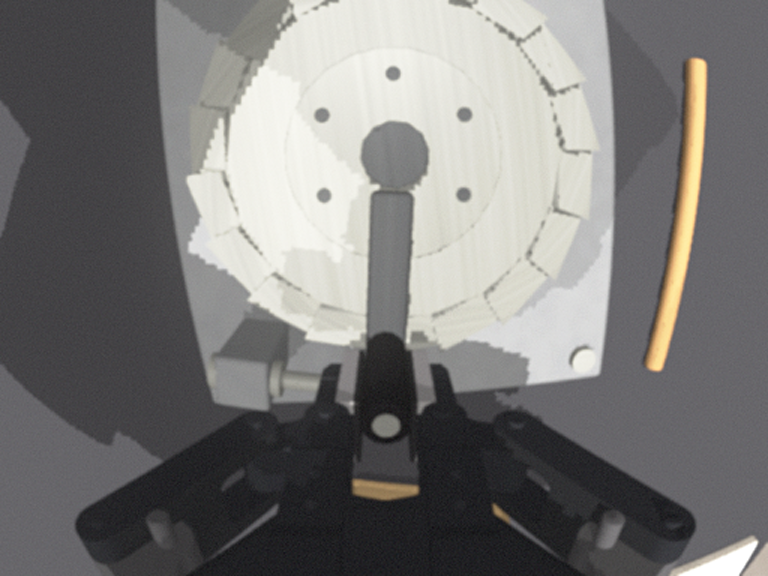

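View pics/k_side.png

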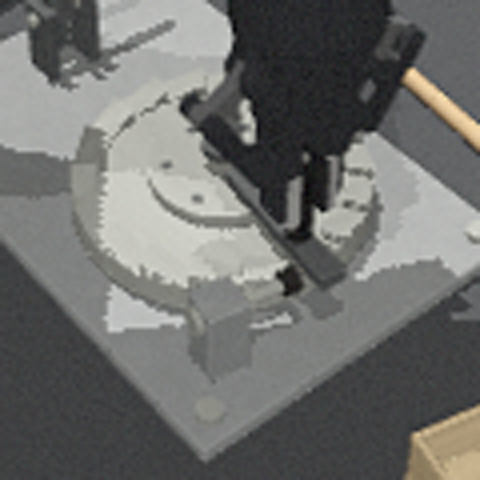

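servo_tool --xyz '[[-0.05, 0, 0], [-0.1, 0, 0.01], [-0.15, 0, 0.01], [-0.2, 0, 0.01]]' --angular '[[0, 0.007, 0], [0, 0.013, 0], [0, 0.02, 0], [0, 0.026, 0]]' --gripper '[1.0, 1.0, 1.0, 1.0]'

```text
time_s: 12.8
tool_pos: [0.5112, -0.1596, 0.071]
tcp_rot: [[0.993, 0.003, -0.114], [0.114, -0.002, 0.993], [0.003, -1.0, -0.002]]
contact_force: [3.5, -3.1, 7.4]
finger_gap: 0.0154
```

```bash
python3 pk.py
```

```text
t 12.8 q [-0.4547  0.3791 -0.3355  0.8523 -0.0003  1.0015] tcp [ 0.5112 -0.1596  0.071 ] yaw 6.5663596471790795 F [ 3.5413 -3.0625  7.3883] M [-0.5551 -0.6686  0.0005] gap 0.015353653094320808
base [-0.0109 -0.075   0.071 ] r 0.07581677312479557 ang -98.29411025341723 Fbase [ 2.8237 -3.7345  7.3883] F r,t [3.2881 3.3329 7.3883]
```

servo_tool --xyz '[[-0.04, 0, 0], [-0.08, 0, 0], [-0.12, 0, 0.01]]' --angular '[[0, 0.005, 0], [0, 0.01, 0], [0, 0.016, 0]]' --gripper '[1.0, 1.0, 1.0]'

```text
time_s: 13.1
tool_pos: [0.51, -0.1597, 0.0711]
tcp_rot: [[0.995, 0.003, -0.098], [0.098, -0.002, 0.995], [0.003, -1.0, -0.002]]
contact_force: [4.4, -1.8, 7.4]
finger_gap: 0.0151
```

```bash
python3 pk.py
```

```text
t 13.1 q [-0.4558  0.3774 -0.3383  0.8511 -0.0003  1.0164] tcp [ 0.51   -0.1597  0.0711] yaw 5.652091246081137 F [ 4.3866 -1.8412  7.4098] M [-0.6274 -0.6093  0.0481] gap 0.01512591942084207
base [-0.0121 -0.0748  0.0711] r 0.07582000068092333 ang -99.2115092663347 Fbase [ 3.9054 -2.7166  7.4098] F r,t [2.0564 4.2899 7.4098]
```

servo_tool --xyz '[[-0.04, 0, 0], [-0.08, 0, 0], [-0.12, 0, 0.01]]' --angular '[[0, 0.005, 0], [0, 0.01, 0], [0, 0.016, 0]]' --gripper '[1.0, 1.0, 1.0]'

```text
time_s: 13.4
tool_pos: [0.5088, -0.1597, 0.071]
tcp_rot: [[0.997, 0.003, -0.083], [0.083, -0.002, 0.997], [0.003, -1.0, -0.002]]
contact_force: [4.4, -3.9, 7.1]
finger_gap: 0.0146
```

```bash
python3 pk.py
```

```text
t 13.4 q [-0.4568  0.3758 -0.3411  0.8499 -0.0004  1.0313] tcp [ 0.5088 -0.1597  0.071 ] yaw 4.736449368158369 F [ 4.3705 -3.8782  7.1236] M [-0.6953 -0.5696  0.0275] gap 0.014598662025885698
base [-0.0133 -0.0746  0.071 ] r 0.07581071402756516 ang -100.10753700236755 Fbase [ 3.4644 -4.7053  7.1236] F r,t [4.0243 4.2364 7.1236]
```

servo_tool --xyz '[[-0.04, 0, 0], [-0.08, 0, 0], [-0.12, 0, 0.01]]' --angular '[[0, 0.005, 0], [0, 0.01, 0], [0, 0.016, 0]]' --gripper '[1.0, 1.0, 1.0]'

```text
time_s: 13.7
tool_pos: [0.5077, -0.1597, 0.0711]
tcp_rot: [[0.998, 0.003, -0.067], [0.067, -0.002, 0.998], [0.003, -1.0, -0.002]]
contact_force: [5.2, -3.7, 6.3]
finger_gap: 0.0148
```

```bash
python3 pk.py
```

```text
t 13.7 q [-0.4578  0.374  -0.344   0.8487 -0.0004  1.0463] tcp [ 0.5077 -0.1597  0.0711] yaw 3.8201690779166526 F [ 5.2176 -3.6683  6.2982] M [-0.6528 -0.7691  0.0467] gap 0.014756032060906107
base [-0.0145 -0.0744  0.0711] r 0.07580912814984729 ang -100.99302428863813 Fbase [ 4.3366 -4.6769  6.2982] F r,t [3.7642 5.1489 6.2982]
```

servo_tool --xyz '[[-0.04, 0, 0], [-0.08, 0, 0], [-0.12, 0, 0.01]]' --angular '[[0, 0.005, 0], [0, 0.01, 0], [0, 0.016, 0]]' --gripper '[1.0, 1.0, 1.0]'

```text
time_s: 14.0
tool_pos: [0.5071, -0.1598, 0.0711]
tcp_rot: [[0.999, 0.005, -0.051], [0.051, -0.002, 0.999], [0.005, -1.0, -0.002]]
contact_force: [8.2, -3.7, 2.5]
finger_gap: 0.0149
```

```bash
python3 pk.py; python3 - <<'E'
from h import *
im=robot.capture("side")[:,:,::-1][220:300,220:300]
cv2.imwrite(f"pics/l_side.png",cv2.resize(im,None,fx=7,fy=7,interpolation=cv2.INTER_CUBIC))
E
```

```text
t 14.0 q [-0.4587  0.3725 -0.3464  0.8467  0.0002  1.0614] tcp [ 0.5071 -0.1598  0.0711] yaw 2.9074103960236526 F [ 8.2259 -3.6611  2.473 ] M [-0.6216 -1.5276  0.0468] gap 0.014894916890348518
base [-0.015  -0.0743  0.0711] r 0.07583309709294205 ang -101.41732797890026 Fbase [ 7.2801 -5.2981  2.473 ] F r,t [3.7521 8.1848 2.473 ]
```

View pics/l_side.png

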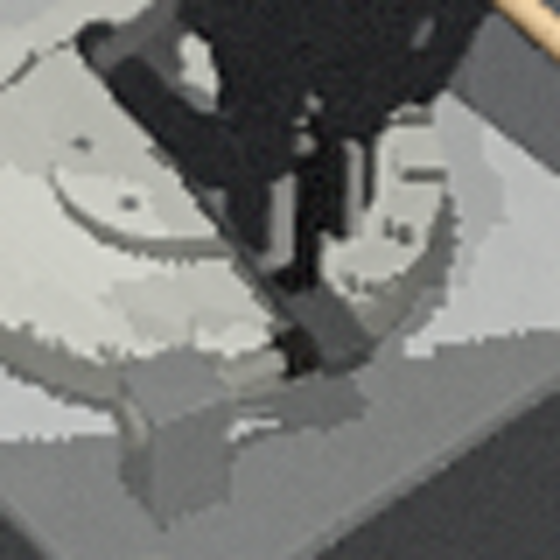

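servo_tool --xyz '[[-0.03, 0, 0], [-0.06, 0, 0], [-0.06, 0, 0]]' --angular '[[0, 0, 0], [0, 0, 0], [0, 0, 0]]' --gripper '[1.0, 1.0, 1.0]'

```text
time_s: 14.35
tool_pos: [0.5069, -0.1598, 0.0711]
tcp_rot: [[0.999, 0.005, -0.051], [0.051, -0.002, 0.999], [0.005, -1.0, -0.002]]
contact_force: [11.3, -1.7, 2.3]
finger_gap: 0.0152
```

```bash
python3 pk.py
```

```text
t 14.35 q [-0.4591  0.3718 -0.3475  0.8458  0.0006  1.0606] tcp [ 0.5069 -0.1598  0.0711] yaw 2.925823877793332 F [11.2771 -1.6646  2.3441] M [-0.4201 -1.8109 -0.0206] gap 0.01523588994513145
base [-0.0152 -0.0743  0.0711] r 0.0758446254111544 ang -101.59925471209509 Fbase [10.6809 -3.9826  2.3441] F r,t [ 1.7537 11.2636  2.3441]
```

servo_tool --xyz '[[-0.04, 0, 0], [-0.08, 0, 0], [-0.08, 0, 0]]' --angular '[[0, 0, 0], [0, 0, 0], [0, 0, 0]]' --gripper '[1.0, 1.0, 1.0]'

```text
time_s: 14.65
tool_pos: [0.5065, -0.1598, 0.0711]
tcp_rot: [[0.999, 0.006, -0.051], [0.051, -0.002, 0.999], [0.006, -1.0, -0.002]]
contact_force: [14.2, -2.1, -1.1]
finger_gap: 0.0146
```

```bash
python3 pk.py
```

```text
t 14.65 q [-0.4597  0.3709 -0.3491  0.8445  0.0011  1.0599] tcp [ 0.5065 -0.1598  0.0711] yaw 2.9346650326304857 F [14.1581 -2.0615 -1.0618] M [-0.3567 -2.395  -0.0291] gap 0.014639126164788387
base [-0.0156 -0.0742  0.0711] r 0.0758442921883568 ang -101.86195184947407 Fbase [13.4155 -4.9723 -1.0618] F r,t [ 2.1085 14.1511 -1.0618]
```

servo_tool --xyz '[[-0.04, 0, 0], [-0.08, 0, 0], [-0.11, 0, 0], [-0.11, 0, 0]]' --angular '[[0, 0, 0], [0, 0, 0], [0, 0, 0], [0, 0, 0]]' --gripper '[1.0, 1.0, 1.0, 1.0]'

```text
time_s: 15.05
tool_pos: [0.506, -0.1598, 0.0711]
tcp_rot: [[0.999, 0.007, -0.051], [0.051, -0.002, 0.999], [0.007, -1.0, -0.002]]
contact_force: [17.7, -0.5, -2.6]
finger_gap: 0.015
```

```bash
python3 pk.py
```

```text
t 15.05 q [-0.4606  0.3696 -0.3512  0.8428  0.0019  1.0588] tcp [ 0.506  -0.1598  0.0711] yaw 2.945250198789928 F [17.6569 -0.5431 -2.5895] M [-0.2334 -3.1217 -0.0422] gap 0.014995838572323153
base [-0.0161 -0.0741  0.0711] r 0.07585791248842166 ang -102.2478376435497 Fbase [17.1542 -4.218  -2.5895] F r,t [ 0.4829 17.6586 -2.5895]
```

servo_tool --xyz '[[-0.04, 0, 0], [-0.04, 0, 0], [-0.04, 0, 0], [-0.04, 0, 0], [-0.04, 0, 0], [-0.04, 0, 0], [-0.04, 0, 0], [-0.04, 0, 0]]' --angular '[[0, 0, 0], [0, 0, 0], [0, 0, 0], [0, 0, 0], [0, 0, 0], [0, 0, 0], [0, 0, 0], [0, 0, 0]]' --gripper '[1.0, 1.0, 1.0, 1.0, 1.0, 1.0, 1.0, 1.0]'

```text
time_s: 15.85
tool_pos: [0.5058, -0.1598, 0.0712]
tcp_rot: [[0.999, 0.008, -0.051], [0.051, -0.001, 0.999], [0.008, -1.0, -0.002]]
contact_force: [18.8, -1.3, -3.7]
finger_gap: 0.0145
```

```bash
python3 pk.py
```

```text
t 15.85 q [-0.4609  0.3691 -0.3519  0.8422  0.0021  1.0584] tcp [ 0.5058 -0.1598  0.0712] yaw 2.950180761513612 F [18.7638 -1.3433 -3.676 ] M [-0.0782 -3.4296 -0.0151] gap 0.01448288954040736
base [-0.0163 -0.0741  0.0712] r 0.07589864721492978 ang -102.36440890581024 Fbase [18.0697 -5.2317 -3.676 ] F r,t [ 1.2411 18.7709 -3.676 ]
```

servo_tool --xyz '[[0.05, 0, 0], [0.1, 0, 0], [0.15, 0, 0], [0.2, 0, 0], [0.2, 0, 0]]' --angular '[[0, 0, 0], [0, 0, 0], [0, 0, 0], [0, 0, 0], [0, 0, 0]]' --gripper '[1.0, 1.0, 1.0, 1.0, 1.0]'

```text
time_s: 16.35
tool_pos: [0.5065, -0.1598, 0.0711]
tcp_rot: [[0.999, 0.005, -0.051], [0.051, -0.002, 0.999], [0.005, -1.0, -0.002]]
contact_force: [8.9, -2.6, 2.9]
finger_gap: 0.0147
```

```bash
python3 pk.py
```

```text
t 16.35 q [-0.4594  0.3715 -0.3482  0.8457  0.0004  1.0604] tcp [ 0.5065 -0.1598  0.0711] yaw 2.9264091331551008 F [ 8.9295 -2.6111  2.936 ] M [-0.514  -1.6687  0.0045] gap 0.014661626309747159
base [-0.0156 -0.0742  0.0711] r 0.07584338921354994 ang -101.90681241425965 Fbase [ 8.1875 -4.4181  2.936 ] F r,t [2.6338 8.9229 2.936 ]
```

servo_tool --xyz '[[0.05, 0, 0], [0.1, 0, 0], [0.14, 0, 0], [0.14, 0, 0]]' --angular '[[0, 0, 0], [0, 0, 0], [0, 0, 0], [0, 0, 0]]' --gripper '[1.0, 1.0, 1.0, 1.0]'

```text
time_s: 16.75
tool_pos: [0.507, -0.1598, 0.0711]
tcp_rot: [[0.999, 0.004, -0.051], [0.051, -0.002, 0.999], [0.003, -1.0, -0.002]]
contact_force: [4.0, -4.3, 7.1]
finger_gap: 0.0149
```

```bash
python3 pk.py
```

```text
t 16.75 q [-0.4583  0.3731 -0.3455  0.848  -0.0005  1.0616] tcp [ 0.507  -0.1598  0.0711] yaw 2.9154963731151695 F [ 3.9865 -4.3266  7.0646] M [-0.7367 -0.7676  0.0147] gap 0.014868605154340079
base [-0.0151 -0.0743  0.0711] r 0.07581059920318678 ang -101.46758599788878 Fbase [ 2.9952 -5.0636  7.0646] F r,t [4.367  3.9421 7.0646]
```

servo_tool --xyz '[[0, 0, 0], [0, 0, 0], [0, 0, 0], [0, 0, 0], [0, -3, 0], [0, -7, 0], [0, -11, 0], [0, -14, 0], [0, -14, 0]]' --angular '[[0, 0, 0], [0, 0, 0], [0, 0, 0], [0, 0, 0], [0, 0, 0], [0, 0, 0], [0, 0, 0], [0, 0, 0], [0, 0, 0]]' --gripper '[4, 4, 4, 4, 4, 4, 4, 4, 4]'

```text
time_s: 17.65
tool_pos: [0.5067, -0.1593, 0.2134]
tcp_rot: [[0.999, 0.005, -0.05], [0.05, -0.002, 0.999], [0.005, -1.0, -0.003]]
contact_force: [0.6, 0.0, -0.0]
finger_gap: 0.0398
```

```bash
python3 pk.py; python3 - <<'E'
from h import *
im=robot.capture("side")[:,:,::-1][140:330,150:370]
cv2.imwrite(f"pics/m_side.png",cv2.resize(im,None,fx=3,fy=3,interpolation=cv2.INTER_CUBIC))
im=robot.capture("wrist")[:,:,::-1]
cv2.imwrite(f"pics/m_wrist.png",cv2.resize(im,None,fx=1.5,fy=1.5,interpolation=cv2.INTER_CUBIC))
E
```

```text
t 17.65 q [-0.4582  0.2756 -0.0796  1.21    0.      1.0624] tcp [ 0.5067 -0.1593  0.2134] yaw 2.875554081073768 F [ 0.6197  0.0079 -0.013 ] M [-0.0092 -0.0018 -0.0049] gap 0.03982585798713221
base [-0.0154 -0.0738  0.2134] r 0.07538921165918329 ang -101.75514665618186 Fbase [ 0.6077 -0.1216 -0.013 ] F r,t [-0.0047  0.6197 -0.013 ]
```

View pics/m_side.png

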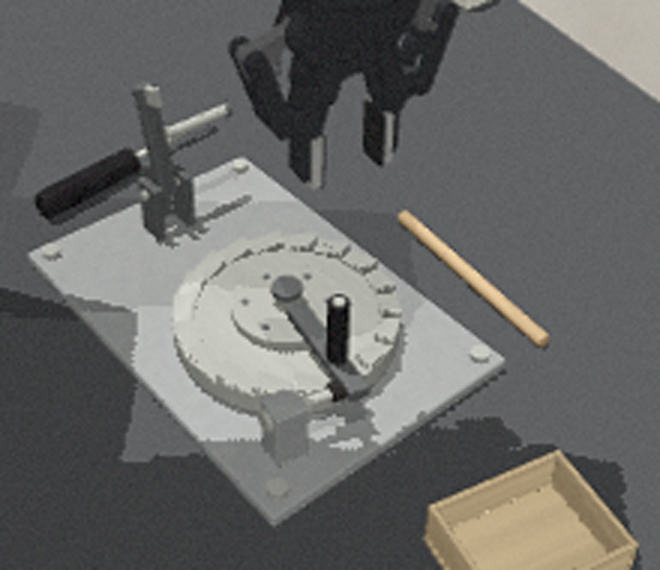

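View pics/m_wrist.png

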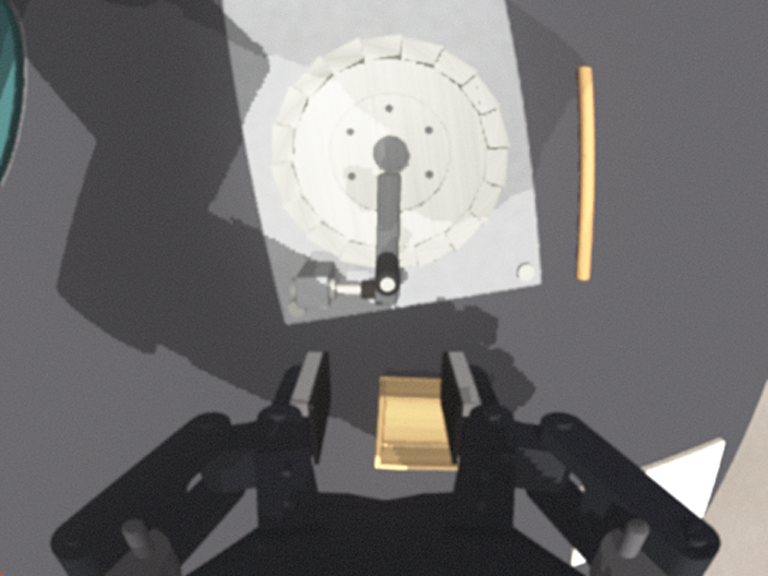

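```bash
python3 - <<'E'
from h import *
print(rel([.526,.1002,.2],toolR(np.radians(102.05))))
E
```

```text
(array([ 3.35,  0.97, 25.76]), array([ 0.001, -1.731,  0.   ]))
```

servo_tool --xyz '[[3.4, 0, 25.8], [3.4, 0, 25.8], [3.4, 0, 25.8], [3.4, 0, 25.8], [3.4, 0, 25.8], [3.4, 0, 25.8], [3.4, 0, 25.8], [3.4, 0, 25.8], [3.4, 0, 25.8], [3.4, 0, 25.8], [3.4, 0, 25.8], [3.4, 0, 25.8], [3.4, 0, 25.8], [3.4, 0, 25.8], [3.4, 0, 25.8]]' --angular '[[0, -1.731, 0], [0, -1.731, 0], [0, -1.731, 0], [0, -1.731, 0], [0, -1.731, 0], [0, -1.731, 0], [0, -1.731, 0], [0, -1.731, 0], [0, -1.731, 0], [0, -1.731, 0], [0, -1.731, 0], [0, -1.731, 0], [0, -1.731, 0], [0, -1.731, 0], [0, -1.731, 0]]' --gripper '[4, 4, 4, 4, 4, 4, 4, 4, 4, 4, 4, 4, 4, 4, 4]'

```text
time_s: 19.25
tool_pos: [0.5261, 0.1006, 0.2092]
tcp_rot: [[-0.207, -0.001, -0.978], [0.978, -0.0, -0.207], [0.0, -1.0, 0.001]]
contact_force: [0.9, 0.5, -0.8]
finger_gap: 0.0401
```

```bash
python3 - <<'E'
from h import *
st()
print(rel([.526,.1002,.0745],toolR(np.radians(102.05))))
im=robot.capture("wrist")[:,:,::-1]
cv2.imwrite(f"pics/n_wrist.png",cv2.resize(im,None,fx=1.5,fy=1.5,interpolation=cv2.INTER_CUBIC))
E
```

```text
t 19.25 q [ 0.0368  0.2895 -0.0708  1.2113 -0.     -0.1713] tcp [0.5261 0.1006 0.2092] yaw 101.92348937923539 F [ 0.8638  0.511  -0.786 ] M [-0.01    0.0396 -0.0163] gap 0.040057556845610694
(array([-0.04, 13.47,  0.01]), array([-0.001, -0.002,  0.   ]))
```

View pics/n_wrist.png

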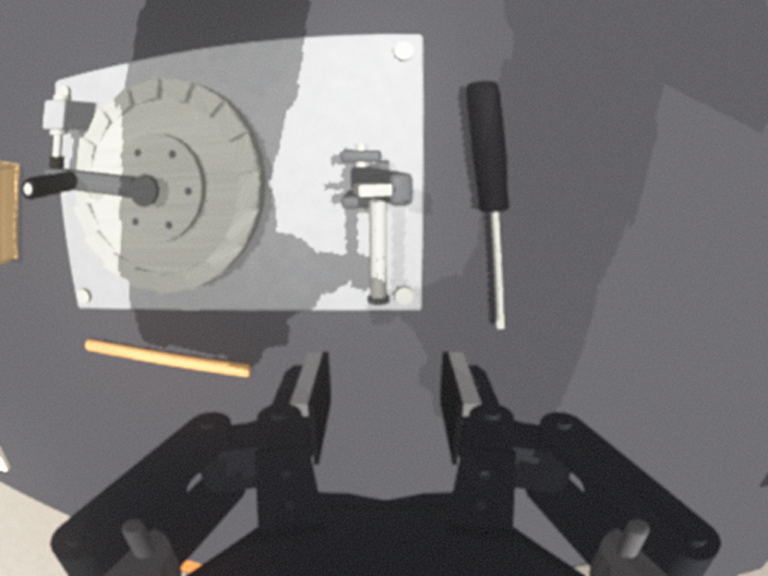

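servo_tool --xyz '[[-0.4, 4, 0], [-0.4, 8, 0], [-0.4, 11, 0], [-0.4, 12.7, 0], [-0.4, 13.4, 0], [-0.4, 13.4, 0], [-0.4, 13.4, 0], [-0.4, 13.4, 0], [-0.4, 13.4, 0], [-0.4, 13.4, 0], [-0.4, 13.4, 0], [-0.4, 13.4, 0]]' --angular '[[0, 0, 0], [0, 0, 0], [0, 0, 0], [0, 0, 0], [0, 0, 0], [0, 0, 0], [0, 0, 0], [0, 0, 0], [0, 0, 0], [0, 0, 0], [0, 0, 0], [0, 0, 0]]' --gripper '[4, 4, 4, 4, 4, 4, 0.5, 0.5, 0.5, 0.5, 0.5, 0.5]' --force 25

```text
time_s: 20.5
tool_pos: [0.5278, 0.0969, 0.0763]
tcp_rot: [[-0.209, 0.002, -0.978], [0.978, 0.0, -0.209], [0.0, -1.0, -0.002]]
contact_force: [0.3, 2.8, 6.4]
finger_gap: 0.0086
```

```bash
python3 pk.py; python3 - <<'E'
from h import *
im=robot.capture("wrist")[:,:,::-1]
cv2.imwrite(f"pics/o_wrist.png",cv2.resize(im,None,fx=1.2,fy=1.2,interpolation=cv2.INTER_CUBIC))
E
```

```text
t 20.5 q [ 0.0295  0.3773 -0.3219  0.8701  0.0003 -0.1807] tcp [0.5278 0.0969 0.0763] yaw 102.0453976290178 F [0.3319 2.7904 6.4011] M [ 0.3598 -0.1883 -0.0199] gap 0.008645368232716657
base [0.0589 0.1724 0.0763] r 0.18213376877176013 ang 71.1461648126046 Fbase [0.9072 2.6596 6.4011] F r,t [2.8101 0.0009 6.4011]
```

View pics/o_wrist.png

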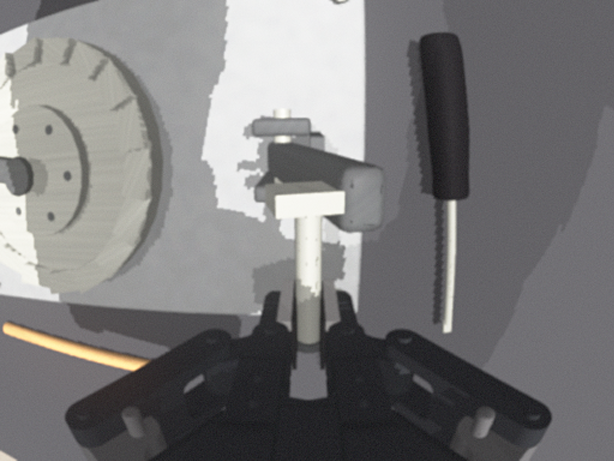

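```bash
python3 -c "
import numpy as np
for th in list(np.arange(1.8,0.15,-0.1))+[0.2]: print([round(-4.2*np.cos(th)-1.197,2),round(4.026-4.2*np.sin(th),2),0],end=', ')"
```

```text
[np.float64(-0.24), np.float64(-0.06), 0], [np.float64(-0.66), np.float64(-0.14), 0], [np.float64(-1.07), np.float64(-0.17), 0], [np.float64(-1.49), np.float64(-0.16), 0], [np.float64(-1.91), np.float64(-0.11), 0], [np.float64(-2.32), np.float64(-0.02), 0], [np.float64(-2.72), np.float64(0.11), 0], [np.float64(-3.1), np.float64(0.28), 0], [np.float64(-3.47), np.float64(0.49), 0], [np.float64(-3.81), np.float64(0.74), 0], [np.float64(-4.12), np.float64(1.01), 0], [np.float64(-4.41), np.float64(1.32), 0], [np.float64(-4.66), np.float64(1.65), 0], [np.float64(-4.88), np.float64(2.01), 0], [np.float64(-5.07), np.float64(2.39), 0], [np.float64(-5.21), np.float64(2.78), 0], [np.float64(-5.31), np.float64(3.19), 0], [np.float64(-5.31), np.float64(3.19), 0],
```

servo_tool --xyz '[[-0.24, -0.06, 0], [-0.66, -0.14, 0], [-1.07, -0.17, 0], [-1.49, -0.16, 0], [-1.91, -0.11, 0], [-2.32, -0.02, 0], [-2.72, 0.11, 0], [-3.1, 0.28, 0], [-3.47, 0.49, 0], [-3.81, 0.74, 0], [-4.12, 1.01, 0], [-4.41, 1.32, 0], [-4.66, 1.65, 0], [-4.88, 2.01, 0], [-5.07, 2.39, 0], [-5.21, 2.78, 0], [-5.31, 3.19, 0], [-5.31, 3.19, 0]]' --angular '[[0, 0, 0], [0, 0, 0], [0, 0, 0], [0, 0, 0], [0, 0, 0], [0, 0, 0], [0, 0, 0], [0, 0, 0], [0, 0, 0], [0, 0, 0], [0, 0, 0], [0, 0, 0], [0, 0, 0], [0, 0, 0], [0, 0, 0], [0, 0, 0], [0, 0, 0], [0, 0, 0]]' --gripper '[0.5, 0.5, 0.5, 0.5, 0.5, 0.5, 0.5, 0.5, 0.5, 0.5, 0.5, 0.5, 0.5, 0.5, 0.5, 0.5, 0.5, 0.5]'

```text
time_s: 22.35
tool_pos: [0.5389, 0.0449, 0.0431]
tcp_rot: [[-0.209, 0.001, -0.978], [0.978, 0.001, -0.209], [0.001, -1.0, -0.001]]
contact_force: [8.2, 3.6, -2.2]
finger_gap: 0.0088
```

```bash
python3 pk.py; python3 - <<'E'
from h import *
im=robot.capture("side")[:,:,::-1][170:290,170:300]
cv2.imwrite(f"pics/q_side.png",cv2.resize(im,None,fx=5,fy=5,interpolation=cv2.INTER_CUBIC))
E
```

```text
t 22.35 q [-0.0681  0.4168 -0.3612  0.7923  0.0009 -0.2783] tcp [0.5389 0.0449 0.0431] yaw 102.04506214067379 F [ 8.2209  3.628  -2.1923] M [ 0.652  -1.548  -0.0069] gap 0.008845325749110915
base [0.0588 0.1192 0.0431] r 0.13290846958946692 ang 63.75268550728087 Fbase [ 8.7973  1.8314 -2.1923] F r,t [ 5.5332 -7.0803 -2.1923]
```

View pics/q_side.png

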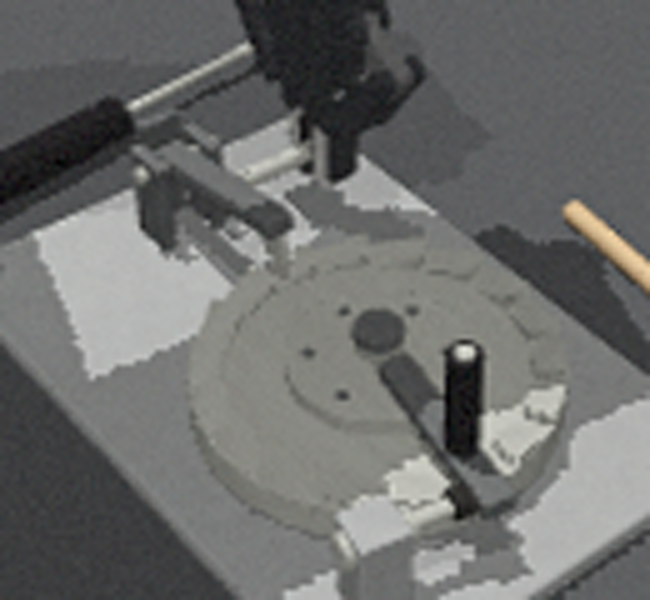

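servo_tool --xyz '[[-0.02, 0.12, 0], [-0.03, 0.25, 0], [-0.03, 0.25, 0]]' --angular '[[0, 0, 0], [0, 0, 0], [0, 0, 0]]' --gripper '[0.5, 0.5, 0.5]'

```text
time_s: 22.7
tool_pos: [0.539, 0.0446, 0.041]
tcp_rot: [[-0.209, 0.001, -0.978], [0.978, 0.001, -0.209], [0.001, -1.0, -0.001]]
contact_force: [7.8, 2.1, -2.9]
finger_gap: 0.0085
```

```bash
python3 pk.py
```

```text
t 22.7 q [-0.0685  0.4191 -0.3644  0.7865  0.0008 -0.2788] tcp [0.539  0.0446 0.041 ] yaw 102.04569976438906 F [ 7.7984  2.1302 -2.9328] M [ 0.5386 -1.4486  0.0042] gap 0.008503655933131921
base [0.0588 0.1189 0.041 ] r 0.1326594288886653 ang 63.6663501301497 Fbase [ 8.0713  0.4549 -2.9328] F r,t [ 3.9881 -7.0319 -2.9328]
```

servo_tool --xyz '[[-0.01, 0.08, 0], [-0.02, 0.16, 0], [-0.02, 0.16, 0]]' --angular '[[0, 0, 0], [0, 0, 0], [0, 0, 0]]' --gripper '[0.5, 0.5, 0.5]'

```text
time_s: 23.0
tool_pos: [0.539, 0.0445, 0.0394]
tcp_rot: [[-0.209, 0.001, -0.978], [0.978, 0.001, -0.209], [0.001, -1.0, -0.001]]
contact_force: [7.4, 3.4, -1.8]
finger_gap: 0.0091
```

```bash
python3 pk.py
```

```text
t 23.0 q [-0.0688  0.4208 -0.3667  0.7826  0.0009 -0.2791] tcp [0.539  0.0445 0.0394] yaw 102.04996504292535 F [ 7.3722  3.4018 -1.7697] M [ 0.5589 -1.3864 -0.0476] gap 0.009052010804014946
base [0.0588 0.1188 0.0394] r 0.13256066407164135 ang 63.64644059638043 Fbase [ 7.92    1.7875 -1.7697] F r,t [ 5.1175 -6.3034 -1.7697]
```

servo_tool --xyz '[[0, 0.08, 0], [-0.01, 0.14, 0], [-0.01, 0.14, 0]]' --angular '[[0, 0, 0], [0, 0, 0], [0, 0, 0]]' --gripper '[0.5, 0.5, 0.5]'

```text
time_s: 23.3
tool_pos: [0.539, 0.0444, 0.038]
tcp_rot: [[-0.209, 0.001, -0.978], [0.978, 0.001, -0.209], [0.001, -1.0, -0.001]]
contact_force: [7.4, 3.1, -1.5]
finger_gap: 0.0089
```

```bash
python3 pk.py
```

```text
t 23.3 q [-0.069   0.4223 -0.3686  0.7792  0.0009 -0.2793] tcp [0.539  0.0444 0.038 ] yaw 102.04995816160675 F [ 7.3931  3.0885 -1.5004] M [ 0.6501 -1.3991 -0.0059] gap 0.00887359798435583
base [0.0588 0.1187 0.038 ] r 0.13247185569504175 ang 63.64147848781048 Fbase [ 7.8751  1.4767 -1.5004] F r,t [ 4.8196 -6.4007 -1.5004]
```

servo_tool --xyz '[[0, 0.06, 0], [0, 0.12, 0], [0, 0.12, 0]]' --angular '[[0, 0, 0], [0, 0, 0], [0, 0, 0]]' --gripper '[0.5, 0.5, 0.5]'

```text
time_s: 23.6
tool_pos: [0.5391, 0.0444, 0.0372]
tcp_rot: [[-0.209, 0.001, -0.978], [0.978, 0.001, -0.209], [0.001, -1.0, -0.001]]
contact_force: [6.0, 3.9, 5.7]
finger_gap: 0.0091
```

```bash
python3 pk.py; python3 - <<'E'
from h import *
im=robot.capture("side")[:,:,::-1][170:290,170:300]
cv2.imwrite(f"pics/r_side.png",cv2.resize(im,None,fx=5,fy=5,interpolation=cv2.INTER_CUBIC))
im=robot.capture("wrist")[:,:,::-1]
cv2.imwrite(f"pics/r_wrist.png",cv2.resize(im,None,fx=1.5,fy=1.5,interpolation=cv2.INTER_CUBIC))
E
```

```text
t 23.6 q [-0.069   0.423  -0.37    0.7766  0.0009 -0.2793] tcp [0.5391 0.0444 0.0372] yaw 102.05141823102855 F [6.0154 3.8754 5.7237] M [ 0.5477 -0.9158  0.0197] gap 0.009132731773257812
base [0.0589 0.1187 0.0372] r 0.13247758549586253 ang 63.59602658877404 Fbase [6.692  2.5339 5.7237] F r,t [ 5.2455 -4.867   5.7237]
```

View pics/r_side.png

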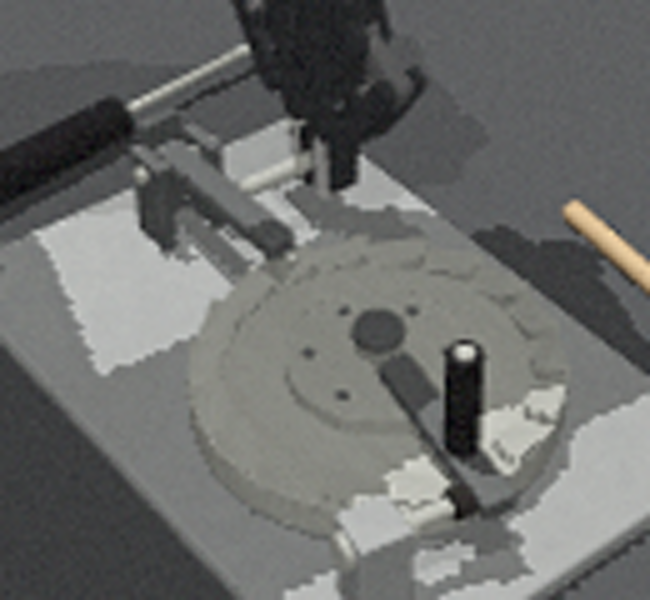

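View pics/r_wrist.png

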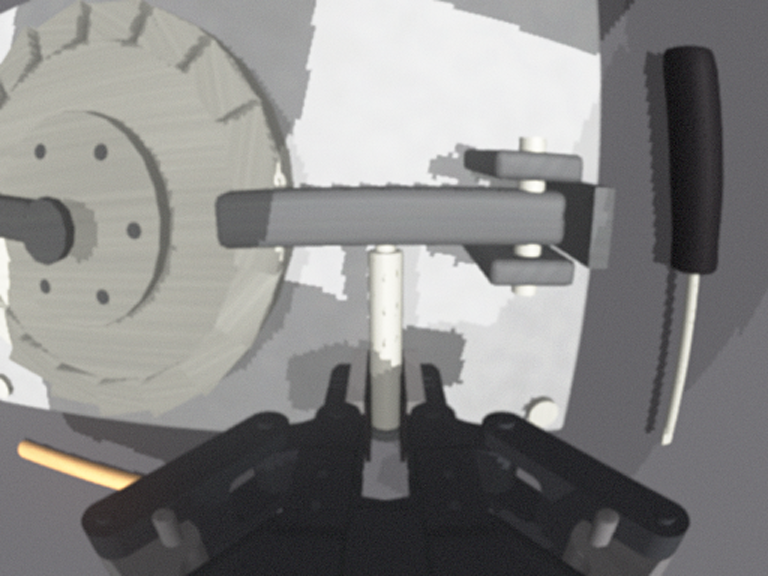

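servo_tool --xyz '[[0, -0.05, 0], [0, -0.05, 0], [0, -0.05, 0], [0, -0.05, 0], [0, -0.05, 0], [0, -3, 0], [0, -7, 0], [0, -11, 0], [0, -15, 0], [0, -18, 0], [0, -18, 0]]' --angular '[[0, 0, 0], [0, 0, 0], [0, 0, 0], [0, 0, 0], [0, 0, 0], [0, 0, 0], [0, 0, 0], [0, 0, 0], [0, 0, 0], [0, 0, 0], [0, 0, 0]]' --gripper '[0.5, 4, 4, 4, 4, 4, 4, 4, 4, 4, 4]'

```text
time_s: 24.8
tool_pos: [0.5398, 0.0441, 0.2207]
tcp_rot: [[-0.209, 0.006, -0.978], [0.978, -0.0, -0.209], [-0.002, -1.0, -0.005]]
contact_force: [0.8, -1.1, -1.3]
finger_gap: 0.0399
```

```bash
python3 pk.py; python3 - <<'E'
from h import *
im=robot.capture("side")[:,:,::-1]
cv2.imwrite("pics/s0_side.png",im)
cv2.imwrite(f"pics/s_side.png",cv2.resize(im[165:355,150:370],None,fx=3,fy=3,interpolation=cv2.INTER_CUBIC))
im=robot.capture("scene")[:,:,::-1]
cv2.imwrite("pics/s0_scene.png",im)
cv2.imwrite(f"pics/s_scene.png",cv2.resize(im[125:275,80:345],None,fx=3,fy=3,interpolation=cv2.INTER_CUBIC))
im=robot.capture("wrist")[:,:,::-1]
cv2.imwrite(f"pics/s_wrist.png",cv2.resize(im,None,fx=1.5,fy=1.5,interpolation=cv2.INTER_CUBIC))
E
```

```text
t 24.8 q [-0.0689  0.2909 -0.0371  1.2372 -0.0001 -0.2791] tcp [0.5398 0.0441 0.2207] yaw 102.04569742895181 F [ 0.803  -1.0517 -1.3037] M [-0.0381 -0.0182 -0.0021] gap 0.03994531169183346
base [0.0595 0.1182 0.2207] r 0.13238475069172012 ang 63.271184022997176 Fbase [ 0.5657 -1.1962 -1.3037] F r,t [-0.8139 -1.0432 -1.3037]
```

View pics/s_side.png

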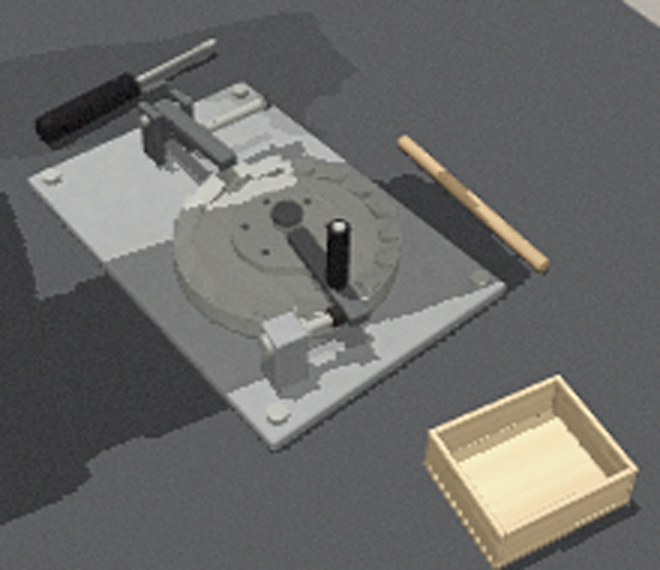

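View pics/s_scene.png

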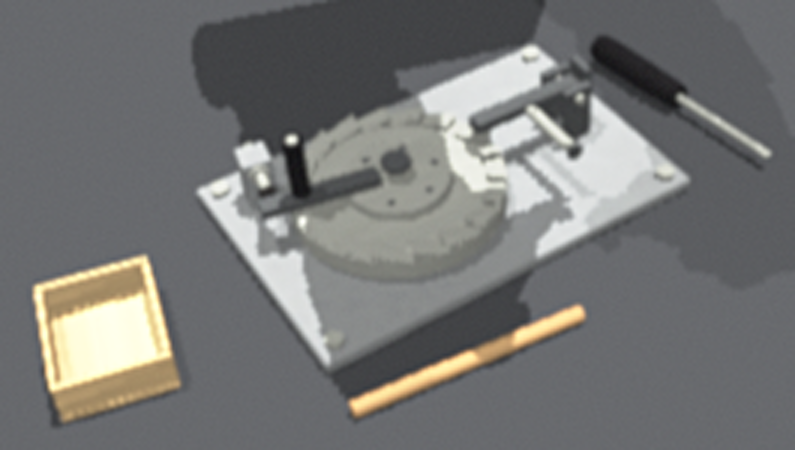

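View pics/s_wrist.png

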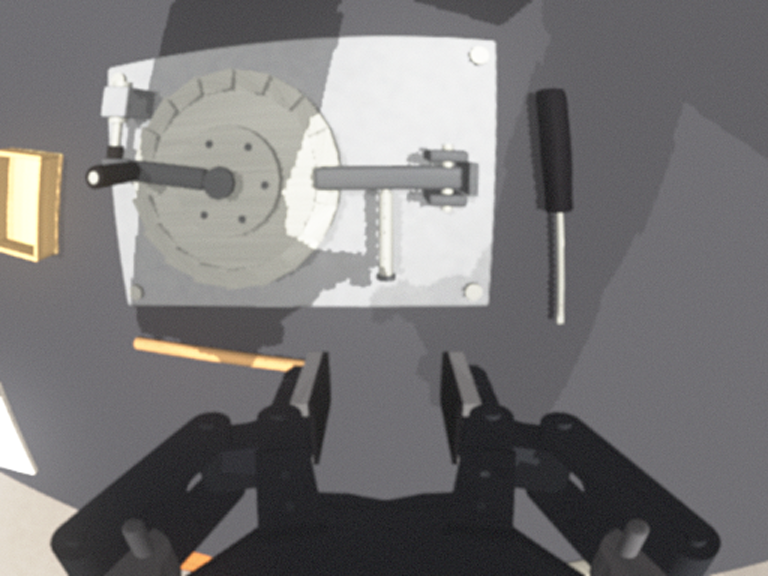

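```bash
python3 - <<'E'
from h import *
for n,(r0,r1,c0,c1) in {"side":(190,225,195,240),"scene":(140,180,232,282)}.items():
    a=cv2.imread(f"pics/a_{n}.png")[r0:r1,c0:c1];b=cv2.imread(f"pics/s0_{n}.png")[r0:r1,c0:c1]
    cv2.imwrite(f"pics/t_{n}.png",cv2.resize(np.hstack([a,b]),None,fx=7,fy=7,interpolation=cv2.INTER_NEAREST))
p=base()
# predicted pixels of far pawl end for tilts
for th in [0,.05,.1,.15]:
    e=[0,.160-.09*np.cos(th),.055+.09*np.sin(th)]; b=[.072,.160-.042*np.cos(th),.055+.042*np.sin(th)]
    W=b2w(p,[e,b]); print(th,[ (proj(n,W)).round(1).tolist() for n in ("side","scene")])
E
```

```text
0 [[[227.3, 219.8], [239.4, 198.4]], [[236.6, 167.4], [271.1, 176.1]]]
0.05 [[[227.2, 218.2], [239.4, 197.7]], [[236.6, 165.9], [271.1, 175.5]]]
0.1 [[[227.1, 216.7], [239.4, 197.0]], [[236.6, 164.4], [271.2, 174.7]]]
0.15 [[[226.9, 215.1], [239.3, 196.3]], [[236.8, 162.8], [271.3, 174.0]]]
```

View pics/t_side.png

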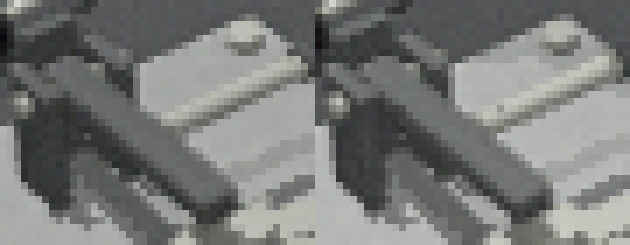

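View pics/t_scene.png

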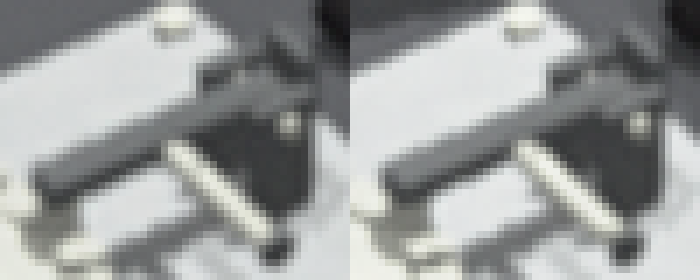

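```bash
python3 - <<'E'
from h import *
st(); print(robot.close_job())
E
```

```text
t 24.95 q [-0.069   0.2942 -0.0445  1.2331 -0.     -0.2791] tcp [0.538  0.0442 0.2163] yaw 102.04192795073709 F [-0.0873 -0.2467 -0.1979] M [-0.0149 -0.0154  0.0107] gap 0.03984004473611917
the job is handed in; nothing more can be done
None
```

The job is done and handed in at about 25 s of the 72 s allowed; no verdict was reported.

- **Pawl up:** I swung it by its cross bar to about 1.85 rad. The side and wrist pictures showed it staying up after I let go.
- **Wheel to the stop:** I turned it clockwise by the crank peg, about 98 degrees by the arm's position readings. I then pressed up to 18.8 N at the peg and held that for 0.8 s.
- **Force at the screw:** this was not measured directly. Taking off the stated drag of about 4 N, the peg force works out to about 11.5 N; the spring's compression suggested 12 to 14 N. The force sensor shows about 1 N of noise and the drag is only approximate, so the true value could lie anywhere from 8 to 18 N.
- **Release:** I eased the load off in steps before opening the gripper, and the crank end stayed on the rubber tip.
- **Pawl down:** I lowered it until it touched the teeth, with 5.7 N at the bar, and let go.

**Last checks:** in the final pictures the pawl lies at the same tilt as at the start, to within about a pixel (roughly 0.03 rad). The crank end still touches the rubber tip. The tray, dowel and screwdriver look unmoved by eye, and the arm is clear of everything.

**One disagreement:** the grip on the peg put the wheel axis about 1.5 mm off my camera-based fit. I corrected for it during the move.

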